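# Fit the gearcase cover and stroke the hold-down treadle

## Task

Put the bare aluminium cover flat on top of the open green gearcase in the blue assembly fixture, rib upwards, its edges flush with the gearcase all round (either way round will do), setting it down rather than dropping it, and let go. Then press the yellow treadle all the way down to its stop, so that the red hold-down beds the cover, and let the treadle come back up. The cover must stay flush, and the smaller red cover and the other loose parts on the bench are to be left where they are.

Things in the scene. Friction and masses are not known exactly. Their poses are not given: they have to be found in the camera images.
- cover: The bare aluminium cover, loose, flat on the dark mat: a plate 110 (x) by 80 (y) by 8 mm thick with a grip rib 50 mm long (x), 24 mm wide (y) standing on the middle of it from 8 to 36 mm height. About 0.27 kg. Origin: centre of the plate's underside; z up out of the rib.
- rib_top (a point): Point on the cover: centre of the top of its rib, 36 mm above the plate's underside; axes as the cover's.
- seat (a point): Centre of the top face of the open green gearcase (110 mm in x, 80 mm in y, walls 12 mm, no locating features), fixed on a blue base plate (200 by 130 by 12 mm); the top face is 67 mm above the bench. z up, x towards the red hold-down. The cover's origin belongs here. On the -y side a shaft stub 18 mm thick sticks out 35 mm, 25 mm below the top face.
- holddown (a joint): Angle of the red hold-down arm (rad), moved by the treadle: 0 up, leaning away; 1.9 down on the cover, 40 mm from its centre. It hinges between two posts on the +x side of seat, 71 to 87 mm from it, 16 mm to each side in y, up to 27 mm above the gearcase's top; the arm is 46 mm long, 14 mm wide, hinged 19 mm above that top.
- treadle_pad (a point): Where to press: top of the treadle's black rubber pad (75 by 60 mm), mid-width, 105 mm from the hinge, 27 mm from the free end. The treadle is a yellow plate 70 mm wide on a dark base 170 by 90 mm; hinge on the +x side, free end towards -x and high (slope 0.27 rad). Axes: level when the treadle is up, tipping with it. About 64 mm above the bench when up, 38 mm at the stop.
- treadle (a joint): Angle of the spring treadle (rad): 0 fully up, 0.25 down at its stop. About 9 N on the pad starts it and 15 to 18 N holds it at the stop.
- small_cover: A smaller red-painted cover for another gearcase, 80 by 60 by 8 mm with the same rib, loose; to be left alone. Origin: centre of its underside.
- bushing: Brass bushing, 36 mm across, 22 mm high, bystander. Origin: centre of its underside.
- bearing: Steel bearing, 72 mm across, 20 mm high, bystander. Origin: centre of its underside.
- pulley: Dark steel pulley, 80 mm across, 36 mm high, bystander. Origin: centre of its underside.
- screwdriver: Screwdriver with a red handle lying on the bench, bystander.
- bar: Steel bar, 140 by 25 by 25 mm, bystander. Origin: centre of its underside.
- collar: Aluminium shaft collar, 48 mm across, 16 mm high, bystander. Origin: centre of its underside.
Mind the look-alikes: they are no part of the job. Several things have the shape of the cover; the one meant has the colours described above.

How it is judged:
By the outcome, as a careful person would: the job done as asked, in the order asked, and still so for the second after the job is handed in, with the robot touching nothing.
It also fails if it takes over 62 s, if anything falls off the work surface, if the arm or the gripper's body presses on something with over 40 N, if the wrist force passes 120 N, or if a joint passes its speed limit or range.

## Robot

A 6-joint arm with a two-finger parallel gripper is mounted at the origin on the work surface. World frame = base frame: x ahead of the robot, y to its left, z up, the work surface at z = 0. Lengths are in m, angles in degrees, forces in N, time in s.
With the tool pointing down it reaches from about 0.375 to 0.9 m from the base axis. Payload 3.1 kg.
Tool frame: the origin (TCP) lies between the finger pads; the fingertips stand 11 mm ahead of it and the grasp point (between the pads) lies 8 mm behind it; x points along the fingers, y is the direction in which the jaws open and shut, and the axes are right-handed (so a half turn about x gives the same grasp; the last joint's range is limited). The gripper opens to 87 mm and grips with 3 to 60 N. Pads are 19 mm wide; open, the fingers measure 117 mm over their backs; the gripper's body (75 mm by 190 mm) begins 51 mm behind the grasp point.
Start: joints at [-82.936, 30.224, 82.088, -0, 67.689, -10.227], TCP at [0.186, -0.597, 0.234] pointing down, gripper open.
Joint ranges: [-176.69, 176.69], [-43.24, 126.21], [12.49, 139.97], [-82, 262], [0, 151.66], [-163.58, 163.58]. Speed limits (degrees/s): [159.86, 159.86, 180, 180, 180, 180].

## Interface

Orientations are given as a 3x3 rotation matrix whose columns are the frame's x, y, z axes.
In Python, from rig import bot gives the robot as it stands.
- The arm moves only by the shell command python3 -m inch 'ROWS' [OPENING]. ROWS is a JSON object of lists of equal length, an entry for each row: "dp": the shift along the tool's x, y, z in mm, a list of three; "yaw": the turn about the tool's x in degrees. In form: {"dp": [[tx, ty, tz], ...], "yaw": [yaw, ...]}. A call has 1 to 20 rows; each row shifts and turns the commanded pose from where the row before left it, along the tool's axes as they then stand; what a row does not reach is not made up. A row lasts 1/12 s, in which the tool goes at most 41.7 mm and 7.16 degrees, less where a joint would pass 70% of its speed; a pose out of reach is approached as far as the arm can. A call is refused whole if a number of a shift passes 41.7 or a number of a turn 7.16, either way. A call with a gripper value outside its range is refused whole. OPENING is the finger opening in mm, from 0 to 87, set as the call begins (- or left out, the last holds). The fingers move at their own pace and stop on an object; the grip force is fixed at half the most. Time passes only in rows, so rows that do not move let the fingers close. It gives the time, the measured TCP pose, the force and the opening at its end, in the units of the state.
- bot.read_state(): the state, without advancing time (a new reading comes with each control period).
- bot.capture(name): name is "scene" or "top" or "wrist"; returns a dict with "color" (420x560x3 uint8, red, green, blue), "intrinsics" (3x3 intrinsics, pixels), "pose" (4x4, takes a point from camera to world coordinates). Camera axes: x right, y down, z forward; pixel columns grow to the right and rows downward; lengths in m; the calibration is good to about 2 mm. A picture is of the moment at which its call begins. There is no depth.
- bot.hand_in(): hands the job in, once; it reports no verdict.
The state is a dict: "time_s": time; "joint_positions": joint angles; "qvel": joint speeds; "tau": joint torques, N m; "position": TCP position; "tcp_rot": TCP orientation; "force": force on the tool from outside, world axes, zero at the start; "moment": the same for the moment, N m; "opening": opening from 0.0 (shut) to 1.0 (fully open).
Only numpy, scipy, OpenCV 4.12 (cv2) and the standard library are available. Lean on these libraries where they do the work, as an engineer would, in place of code of your own. Each camera call takes 0.05 s, during which the arm holds its last target.

## Working session

There is one attempt and no reset: what is moved stays moved. The work goes in short steps, Python scripts to look and compute and a shell command to move; the robot and the scene stay as the last step left them, time stands still between calls to the robot, and variables do not carry over. Pictures are saved under pics/ and viewed, and the job is handed in when it is done.

```bash
ls; mkdir -p pics; python3 - <<'E'
from rig import bot
import cv2,numpy as np
s=bot.read_state(); print(s)
for n in("scene","top","wrist"):
    c=bot.capture(n); cv2.imwrite(f"pics/{n}0.png",c["color"][:,:,::-1]); print(n,np.round(c["intrinsics"],1).tolist(),np.round(c["pose"],4).tolist())
E
```

```text
pics
{'time_s': 0.0, 'joint_positions': array([-8.29344776e+01,  3.02761053e+01,  8.21571399e+01,  5.74667786e-04,
        6.76920386e+01, -1.02283204e+01]), 'qvel': array([-0.01378095, -0.02824677, -0.10286916, -0.07499802,  0.07794608,
       -0.05764858]), 'tau': array([-1.25143910e-03, -4.40046430e+01, -1.76588684e+01,  6.31138030e-02,
        5.81175741e-02, -1.55154785e-04]), 'position': array([ 0.18572421, -0.59600439,  0.23259814]), 'tcp_rot': array([[-2.59754229e-04,  2.97268347e-01, -9.54793937e-01],
       [ 2.17115031e-03, -9.54791551e-01, -2.97268195e-01],
       [-9.99997609e-01, -2.15021783e-03, -3.97403121e-04]]), 'force': array([ 0.28132174, -0.04669167, -0.80711356]), 'moment': array([ 0.00277247, -0.02077618, -0.01591182]), 'opening': 0.9966601904899548}
scene [[466.7, 0.0, 271.5], [0.0, 466.7, 205.1], [0.0, 0.0, 1.0]] [[0.7783, 0.3512, -0.5205, 1.087], [0.6278, -0.4354, 0.6452, -0.675], [-0.0001, -0.8289, -0.5594, 0.7032], [0.0, 0.0, 0.0, 1.0]]
top [[493.9, 0.0, 277.5], [0.0, 493.9, 208.7], [0.0, 0.0, 1.0]] [[0.0113, -0.9935, 0.1136, 0.3316], [-0.9999, -0.0108, 0.0051, 0.0386], [-0.0039, -0.1137, -0.9935, 1.5343], [0.0, 0.0, 0.0, 1.0]]
wrist [[369.9, 0.0, 281.9], [0.0, 369.9, 201.4], [0.0, 0.0, 1.0]] [[0.2966, -0.9218, -0.2497, 0.2534], [-0.955, -0.2868, -0.0756, -0.5737], [-0.0019, 0.2609, -0.9654, 0.3842], [0.0, 0.0, 0.0, 1.0]]
```

View pics/scene0.png

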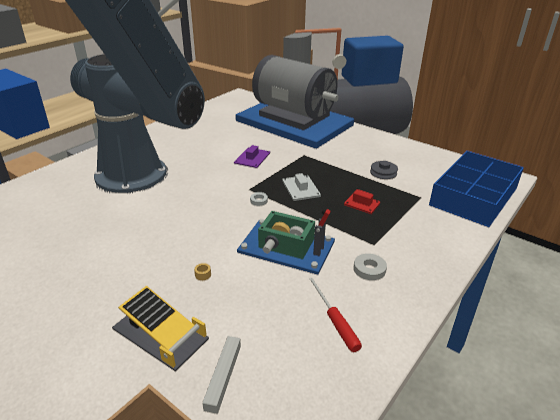

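View pics/top0.png

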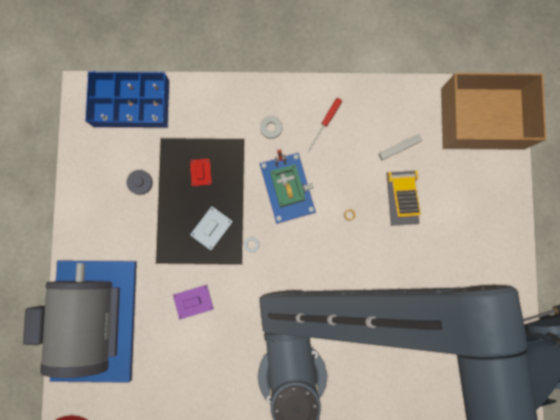

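View pics/wrist0.png

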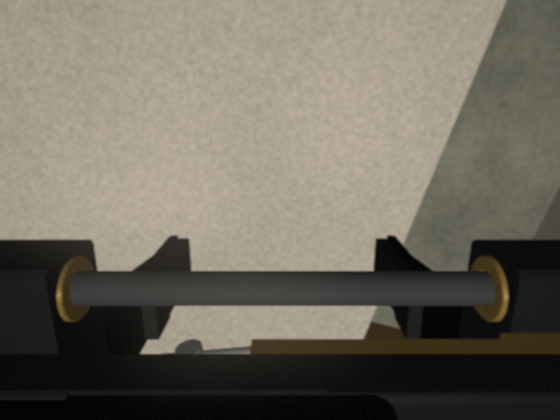

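```bash
python3 - <<'E'
import cv2,numpy as np
t=cv2.imread("pics/top0.png"); s=cv2.imread("pics/scene0.png")
def crop(im,x,y,w,h,k,o): cv2.imwrite(o,cv2.resize(im[y:y+h,x:x+w],None,fx=k,fy=k,interpolation=cv2.INTER_CUBIC))
crop(t,180,140,140,105,5.7,"pics/tA.png")
crop(t,370,160,70,70,8,"pics/tB.png")
crop(s,230,150,170,125,4.7,"pics/sA.png")
crop(s,100,270,120,100,6,"pics/sB.png")
E
```

```text
(no output)
```

View pics/tA.png

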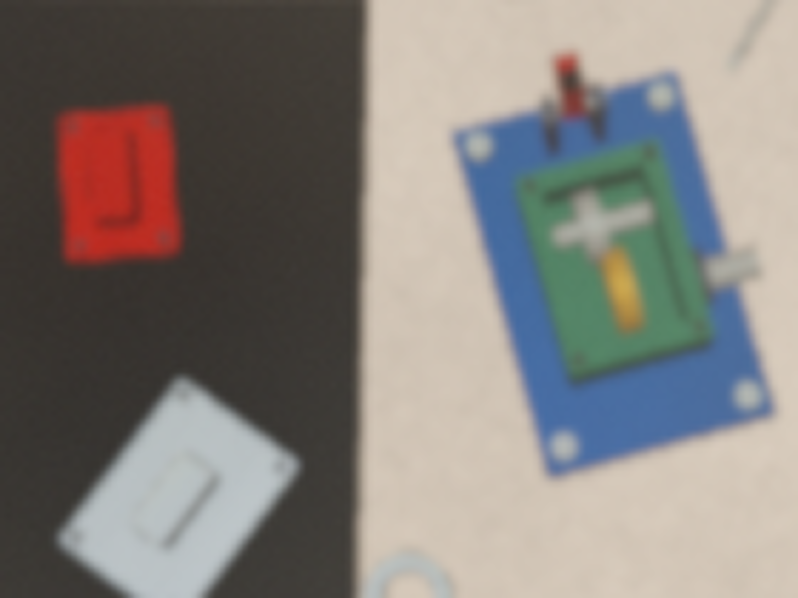

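View pics/tB.png

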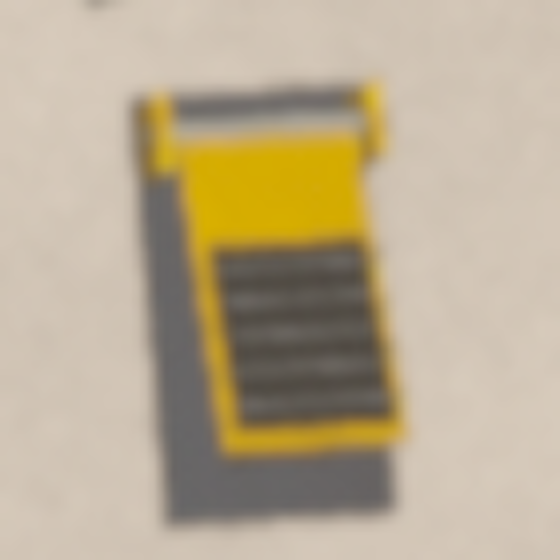

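View pics/sA.png

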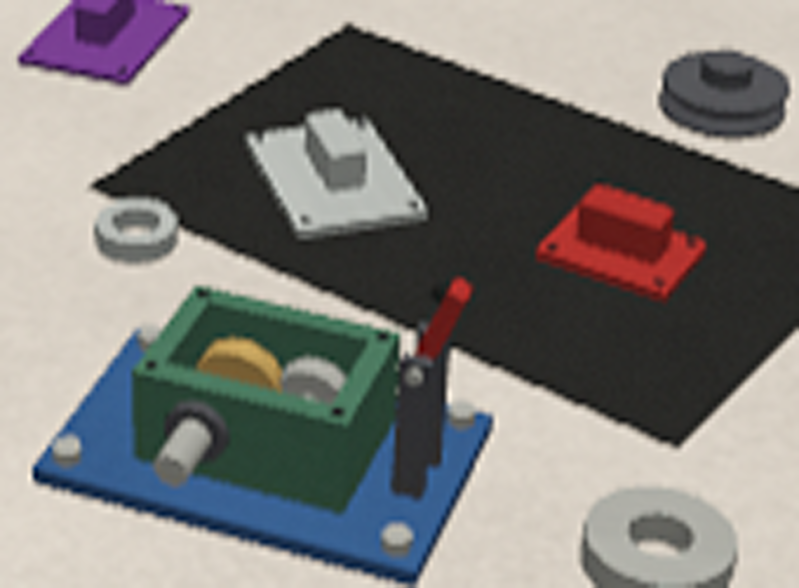

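View pics/sB.png

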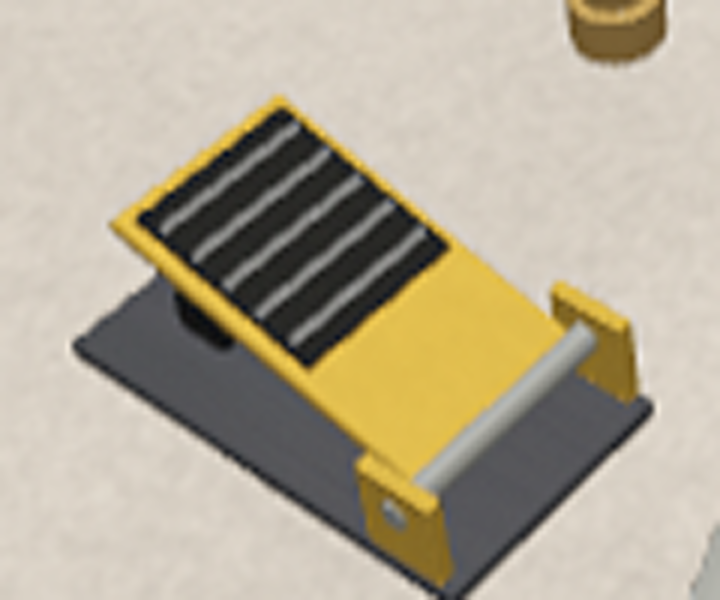

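```bash
cat > h.py <<'E'
import numpy as np, cv2
from scipy.optimize import least_squares
K={'top':np.array([[493.9,0,277.5],[0,493.9,208.7],[0,0,1]]),'scene':np.array([[466.7,0,271.5],[0,466.7,205.1],[0,0,1]]),'wrist':np.array([[369.9,0,281.9],[0,369.9,201.4],[0,0,1]])}
P={'top':np.array([[0.0113,-0.9935,0.1136,0.3316],[-0.9999,-0.0108,0.0051,0.0386],[-0.0039,-0.1137,-0.9935,1.5343],[0,0,0,1]]),
'scene':np.array([[0.7783,0.3512,-0.5205,1.087],[0.6278,-0.4354,0.6452,-0.675],[-0.0001,-0.8289,-0.5594,0.7032],[0,0,0,1]])}
def uncrop(p,x0,y0,k): return (np.array(p,float)+.5)/k-.5+[x0,y0]
def back(cam,uv,z,K_=None,P_=None):
    k=K[cam] if K_ is None else K_; p=P[cam] if P_ is None else P_
    uv=np.atleast_2d(uv); d=np.c_[uv,np.ones(len(uv))]@np.linalg.inv(k).T@p[:3,:3].T
    return p[:3,3]+d*((z-p[2,3])/d[:,2])[:,None]
def proj(cam,X,K_=None,P_=None):
    k=K[cam] if K_ is None else K_; p=P[cam] if P_ is None else P_
    c=(np.atleast_2d(X)-p[:3,3])@p[:3,:3]; q=c@k.T; return q[:,:2]/q[:,2:]
def fitpose(obs,init):
    """obs: list (worldpoint pts 3xN at true z, local xy). fit x,y,yaw"""
    def r(v):
        c,s=np.cos(v[2]),np.sin(v[2]); return np.concatenate([((l@np.array([[c,s],[-s,c]])+v[:2])-w[:,:2]).ravel() for w,l in obs])
    o=least_squares(r,init); return o.x[0],o.x[1],np.degrees(o.x[2]),np.round(o.fun*1000,1)
E
python3 - <<'E'
from h import *
A=lambda p:uncrop(p,180,140,5.7); S=lambda p:uncrop(p,230,150,4.7)
w=back('top',A([(182,377),(300,464),(58,540)]),.008); print('cov top',w.round(4).tolist(),np.linalg.norm(np.diff(w[[1,0,2]],axis=0),axis=1))
w2=back('scene',S([(247,133),(300,238),(428,212)]),.008); print('cov sc',w2.round(4).tolist(),np.linalg.norm(np.diff(w2,axis=0),axis=1))
g=back('top',A([(518,180),(660,140),(712,340),(574,382)]),.067); print('gc top',g.round(4).tolist(),g.mean(0),np.linalg.norm(np.diff(g,axis=0),axis=1))
g2=back('scene',S([(201,288),(400,335),(340,425),(133,370)]),.067); print('gc sc',g2.round(4).tolist(),g2.mean(0),np.linalg.norm(np.diff(g2,axis=0),axis=1))
print('hdir',np.degrees(np.arctan2(*(g[0]-g[3])[[1,0]])),np.degrees(np.arctan2(*(g[1]-g[2])[[1,0]])))
B=lambda p:uncrop(p,370,160,8);SB=lambda p:uncrop(p,100,270,6)
print('cov ribtop sc', back('scene',S([(308,120),(345,108),(365,158),(325,168)]),.036).mean(0))
b=back('top',B([(140,97),(380,90),(395,508),(168,522)]),.006);print('tread base',b.round(3).tolist())
pt=back('top',B([(312,330)]),.064);print('pad',pt)
print('pad sc',back('scene',SB([(138,218),(285,107),(450,245),(310,365)]).mean(0),.064))
E
```

```text
cov top [[0.5132, 0.252, 0.008], [0.4662, 0.1865, 0.008], [0.4234, 0.317, 0.008]] [0.08063665 0.11087604]
cov sc [[0.3754, 0.2566, 0.008], [0.4716, 0.1823, 0.008], [0.5134, 0.2516, 0.008]] [0.12156012 0.08093254]
gc top [[0.6131, 0.0686, 0.067], [0.6354, -0.0063, 0.067], [0.5288, -0.0344, 0.067], [0.5058, 0.0379, 0.067]] [0.5707751  0.01643146 0.067     ] [0.07823241 0.11027461 0.07587108]
gc sc [[0.5122, 0.0408, 0.067], [0.6142, 0.0708, 0.067], [0.633, -0.0059, 0.067], [0.5302, -0.0339, 0.067]] [0.57240991 0.01793295 0.067     ] [0.1063069  0.0789573  0.10658772]
hdir 16.00273590360683 14.761289363133772
cov ribtop sc [0.44852112 0.24747537 0.036     ]
tread base [[0.627, -0.296, 0.006], [0.631, -0.39, 0.006], [0.466, -0.393, 0.006], [0.46, -0.305, 0.006]]
pad [[ 0.52779118 -0.34657564  0.064     ]]
pad sc [[ 0.53032558 -0.34491059  0.064     ]]
```

```bash
cat > go.py <<'E'
import sys,numpy as np
from rig import bot
# go.py x y z [yawdeg of tool y]
s=bot.read_state(); R=s['tcp_rot']; p=s['position']
yaw=np.degrees(np.arctan2(R[1,1],R[0,1]))
print('t',round(s['time_s'],2),'p',p.round(4),'yaw',round(yaw,2),'tilt',R[:2,0].round(4),'F',np.round(s['force'],1),'open',round(s['opening']*87,1),'q',s['joint_positions'].round(0))
if len(sys.argv)>3:
    d=(np.array(sys.argv[1:4],float)-p)*1000
    t=R.T@d; print('dp tool mm',t.round(1),'rows>=',np.linalg.norm(t)/41.7)
    if len(sys.argv)>4: print('tool yaw',-(((float(sys.argv[4])-yaw)+180)%360-180))
E
python3 -m inch '{"dp":[[0,0,0],[0,0,0],[0,0,0],[0,0,0],[0,0,0],[0,0,0],[0,0,0],[0,0,0],[0,0,0],[0,0,0],[0,0,0],[0,0,0],[0,0,0],[0,0,0],[0,0,0],[0,0,0],[0,0,0],[0,0,0],[0,0,0]],"yaw":[-4,-7,-7,-7,-7,-7,-7,-7,-7,-7,-7,-7,-7,-7,-7,-7,-7,-7,-4]}' 87
python3 go.py 0.46 -0.15 0.2 54.1
```

```text
time_s: 1.73
position: [0.1858, -0.5964, 0.2331]
tcp_rot: [[-0.0, 0.579, 0.815], [0.001, 0.815, -0.579], [-1.0, 0.001, -0.001]]
force: [0.7, -0.1, 1.0]
opening: 1.0
t 1.73 p [ 0.1858 -0.5964  0.2331] yaw 54.6 tilt [-0.0001  0.0009] F [ 0.7 -0.1  1. ] open 87.0 q [ -83.   30.   82.   -0.   68. -138.]
dp tool mm [ 33.5 522.7 -35.1] rows>= 12.589711065577204
tool yaw 0.49528112008874814
```

```bash

python3 -m inch '{"dp":[[1,10,-1],[2,24,-2],[2,36,-2],[2,36,-2],[2,36,-2],[2,36,-2],[2,36,-2],[2,36,-2],[2,36,-2],[2,36,-2],[2,36,-2],[2,36,-2],[2,36,-2],[2,36,-2],[2,36,-2],[2,36,-2]],"yaw":[0.5,0,0,0,0,0,0,0,0,0,0,0,0,0,0,0]}' 
python3 go.py 0.465 0.237 0.17 54.1
```

```text
time_s: 3.07
position: [0.4786, -0.1418, 0.2024]
tcp_rot: [[-0.001, 0.593, 0.805], [0.001, 0.805, -0.593], [-1.0, 0.0, -0.001]]
force: [-0.3, -1.0, -0.0]
opening: 1.004
t 3.07 p [ 0.4786 -0.1418  0.2024] yaw 53.64 tilt [-0.0005  0.0005] F [-0.3 -1.  -0. ] open 87.3 q [-29.  23. 102.   0.  55. -83.]
dp tool mm [  32.6  297.  -235.5] rows>= 9.12256062351069
tool yaw -0.4560988105651802
```

```bash

python3 -m inch '{"dp":[[3,26,-21],[3,26,-21],[3,26,-21],[3,26,-21],[3,26,-21],[3,26,-21],[3,26,-21],[3,26,-21],[3,26,-21],[3,26,-21],[2,20,-15],[0,8,-6],[0,0,0],[0,0,0]],"yaw":[-0.2,0,0,0,0,0,0,0,0,0,0,0,0,0]}' 
python3 go.py 0.465 0.237 0.17 54.1
cat > w.py <<'E'
import sys,pickle,cv2,numpy as np
from rig import bot
c=bot.capture(sys.argv[2] if len(sys.argv)>2 else "wrist"); n=sys.argv[1]
cv2.imwrite(f"pics/{n}.png",cv2.resize(c["color"][:,:,::-1],None,fx=1.4,fy=1.4,interpolation=cv2.INTER_CUBIC))
pickle.dump((c,bot.read_state()),open(n+".pkl","wb"))
E
python3 w.py w1
```

```text
time_s: 4.23
position: [0.4605, 0.2244, 0.1705]
tcp_rot: [[-0.001, 0.587, 0.809], [-0.001, 0.809, -0.587], [-1.0, -0.001, -0.0]]
force: [-0.3, 0.0, -0.5]
opening: 1.0
t 4.23 p [0.4605 0.2244 0.1705] yaw 54.02 tilt [-0.0006 -0.0007] F [-0.3  0.  -0.5] open 87.0 q [ 13.  27. 102.  -0.  51. -41.]
dp tool mm [ 0.4 12.8 -3.7] rows>= 0.32046034050462263
tool yaw -0.07549650403103669
```

View pics/w1.png

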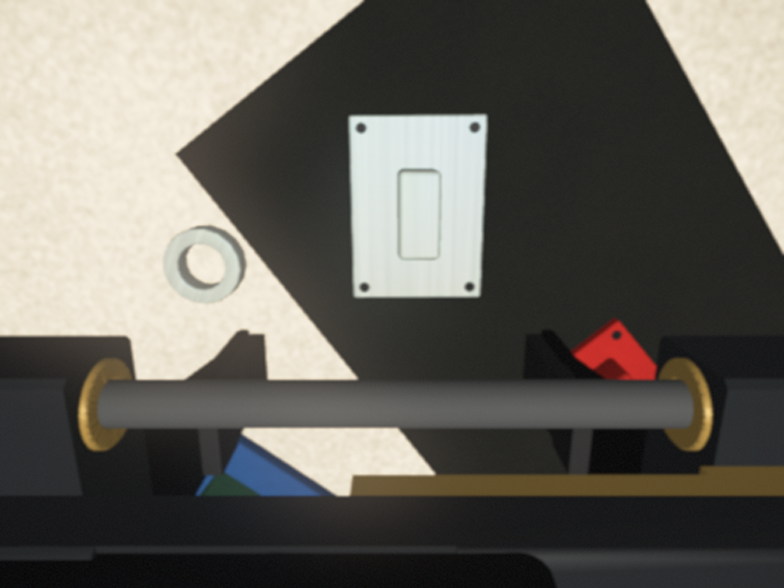

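```bash
cat > quad.py <<'E'
from h import *
import pickle
def edges(n,corners,z,scale=1.4,chan=None,half=6):
    """refine quad edges: corners approx in view px; subpixel by gradient; returns refined corners (px), world"""
    c,s=pickle.load(open(n+'.pkl','rb')); g=c['color'].astype(float); g=g.mean(2) if chan is None else g@np.array(chan,float)
    g=cv2.GaussianBlur(g,(0,0),.7)
    cs=(np.array(corners,float)+.5)/scale-.5; L=[]
    for i in range(4):
        a,b=cs[i],cs[(i+1)%4]; d=(b-a)/np.linalg.norm(b-a); nrm=np.array([-d[1],d[0]]); pts=[]
        t=np.linspace(-half,half,12*half+1)
        for f in np.linspace(.1,.9,60):
            q=a+f*(b-a)+t[:,None]*nrm
            v=cv2.remap(g.astype(np.float32),q[:,0].astype(np.float32),q[:,1].astype(np.float32),cv2.INTER_CUBIC).ravel()
            dv=np.abs(np.gradient(v)); dv[dv<.5*dv.max()]=0
            # strongest peak local centroid
            k=dv.argmax(); sl=slice(max(0,k-8),k+9); w=dv[sl]
            pts.append(a+f*(b-a)+nrm*(w@t[sl]/w.sum()))
        vx,vy,x,y=cv2.fitLine(np.array(pts,np.float32),cv2.DIST_HUBER,0,.01,.01).ravel(); L.append(np.cross([x,y,1],[x+vx,y+vy,1]))
        r=np.abs((np.array(pts)-[x,y])@np.array([-vy,vx])); print('edge',i,'med resid px',np.median(r).round(2))
    out=[]
    for i in range(4):
        q=np.cross(L[i-1],L[i]); out.append(q[:2]/q[2])
    out=np.array(out); w=back(None,out,z,c['intrinsics'],c['pose'])
    print('px',(out).round(1).tolist()); print('world',w[:,:2].round(4).tolist(),'len',np.linalg.norm(np.roll(w,-1,0)-w,axis=1).round(4),'centre',w.mean(0).round(4))
    return w,s,c
def rep(w,s,i=0):
    # longside direction: average of edges i->i+1
    a=w[(i+1)%4]-w[i]; b=w[(i+2)%4]-w[(i+3)%4]; d=a+b*np.sign(a@b) if False else a+(w[(i+2)%4]-w[(i+3)%4])
    yaw=np.degrees(np.arctan2(d[1],d[0])); R=s['tcp_rot']; print('long dir',yaw,'in tool y,z mm',((w.mean(0)-s['position'])@R*1000).round(2)); return yaw
E
python3 - <<'E'
from quad import *
w,s,c=edges('w1',[(349,115),(487,114),(480,297),(354,297)],.008); rep(w,s,1)
print('rib'); w,s,c=edges('w1',[(397,169),(440,169),(440,260),(398,260)],.036); rep(w,s,1)
print(s['position'],s['tcp_rot'],c['pose'].round(4))
E
```

```text
edge 0 med resid px 0.02
edge 1 med resid px 0.09
edge 2 med resid px 0.01
edge 3 med resid px 0.08
px [[248.8, 82.1], [347.6, 81.7], [342.5, 211.8], [252.2, 211.9]]
world [[0.3743, 0.2549], [0.4211, 0.3197], [0.5102, 0.2556], [0.4632, 0.1908]] len [0.0799 0.1097 0.08   0.1096] centre [0.4422 0.2552 0.008 ]
long dir -35.75663439594583 in tool y,z mm [162.51  14.7  -33.45]
rib
edge 0 med resid px 0.02
edge 1 med resid px 0.5
edge 2 med resid px 0.81
edge 3 med resid px 0.05
px [[282.8, 119.7], [316.2, 119.8], [313.6, 182.3], [283.2, 186.8]]
world [[0.4135, 0.2604], [0.4284, 0.2808], [0.4669, 0.2517], [0.4557, 0.2301]] len [0.0252 0.0482 0.0243 0.052 ] centre [0.4411 0.2558 0.036 ]
long dir -36.308627917922415 in tool y,z mm [134.51  14.46 -34.65]
[0.46069452 0.22377615 0.1705228 ] [[-5.61749678e-04  5.88495680e-01  8.08500166e-01]
 [-6.68024080e-04  8.08499892e-01 -5.88495945e-01]
 [-9.99999619e-01 -8.70684988e-04 -6.10452688e-05]] [[ 0.588   0.7811  0.2099  0.4027]
 [ 0.8088 -0.5675 -0.1541  0.2679]
 [-0.0013  0.2604 -0.9655  0.322 ]
 [ 0.      0.      0.      1.    ]]
```

```bash
python3 go.py 0.4422 0.2552 0.022 54.24
```

```text
t 4.28 p [0.4607 0.2238 0.1705] yaw 53.95 tilt [-0.0006 -0.0007] F [-0.4  0.1 -1.2] open 86.8 q [ 13.  27. 102.  -0.  51. -41.]
dp tool mm [148.5  14.7 -33.4] rows>= 3.66745999824629
tool yaw -0.29034543775262023
```

```bash

python3 -m inch '{"dp":[[5,2.7,-6.4],[15,6,-13.5],[25,6,-13.5],[25,0,0],[25,0,0],[20,0,0],[15,0,0],[8,0,0],[5,0,0],[0,0,0],[0,0,0],[0,0,0]],"yaw":[-0.3,0,0,0,0,0,0,0,0,0,0,0]}' 
python3 go.py 0.4422 0.2552 0.022 54.24
```

```text
time_s: 5.28
position: [0.4433, 0.256, 0.0284]
tcp_rot: [[0.002, 0.584, 0.812], [0.001, 0.812, -0.584], [-1.0, 0.001, 0.001]]
force: [-0.7, -0.2, -0.1]
opening: 1.001
t 5.28 p [0.4433 0.256  0.0284] yaw 54.26 tilt [0.0017 0.0005] F [-0.7 -0.2 -0.1] open 87.1 q [ 17.  41. 107.   0.  32. -37.]
dp tool mm [ 6.4 -1.3 -0.4] rows>= 0.15668817586512254
tool yaw 0.024980664306667677
```

```bash

python3 -m inch '{"dp":[[3,-0.6,0],[3,-0.6,0],[0,0,0]],"yaw":[0,0,0]}' 
python3 -m inch '{"dp":[[0,0,0],[0,0,0],[0,0,0],[0,0,0],[0,0,0],[0,0,0],[0,0,0],[0,0,0]],"yaw":[0,0,0,0,0,0,0,0]}' 0
python3 go.py 0.4422 0.2552 0.022 54.24
```

```text
time_s: 5.53
position: [0.4417, 0.2549, 0.0215]
tcp_rot: [[-0.0, 0.584, 0.812], [-0.0, 0.812, -0.584], [-1.0, -0.0, -0.0]]
force: [-0.3, -0.2, 1.1]
opening: 1.0
time_s: 6.2
position: [0.4419, 0.255, 0.0216]
tcp_rot: [[0.0, 0.584, 0.812], [0.0, 0.812, -0.584], [-1.0, 0.0, 0.0]]
force: [-0.1, -1.1, 0.2]
opening: 0.479
t 6.2 p [0.4419 0.255  0.0216] yaw 54.29 tilt [0. 0.] F [-0.1 -1.1  0.2] open 41.7 q [ 17.  42. 107.   0.  31. -37.]
dp tool mm [-0.4  0.3  0.1] rows>= 0.013371968947720374
tool yaw 0.05244364871597895
```

```bash

python3 -m inch '{"dp":[[0,0,0],[0,0,0],[0,0,0],[0,0,0],[0,0,0],[0,0,0],[0,0,0],[0,0,0]],"yaw":[0,0,0,0,0,0,0,0]}' 0
python3 go.py 0.4422 0.2552 0.022 54.24
```

```text
time_s: 6.87
position: [0.4418, 0.2549, 0.0215]
tcp_rot: [[-0.0, 0.584, 0.812], [-0.0, 0.812, -0.584], [-1.0, -0.0, -0.0]]
force: [-0.3, -1.2, 0.4]
opening: 0.268
t 6.87 p [0.4418 0.2549 0.0215] yaw 54.29 tilt [-0.0002 -0.0001] F [-0.3 -1.2  0.4] open 23.3 q [ 17.  42. 107.  -0.  31. -37.]
dp tool mm [-0.5  0.5  0.2] rows>= 0.016376839896238428
tool yaw 0.05312696061656652
```

```bash

python3 -m inch '{"dp":[[0,0,0],[0,0,0],[0,0,0],[0,0,0],[-3,0,0],[-12,0,0],[-25,0,0],[-30,0,8],[-30,0,8],[-30,0,8],[-15,0,4],[-4,0,2],[0,0,0],[0,0,0],[0,0,0]],"yaw":[0,0,0,0,0,0,0,0,0,0,0,0,0,0,0]}' 60
python3 go.py; python3 w.py w2
python3 - <<'E'
from quad import *
import pickle
E
```

```text
time_s: 8.12
position: [0.4647, 0.2373, 0.1691]
tcp_rot: [[-0.004, 0.584, 0.812], [-0.001, 0.812, -0.584], [-1.0, -0.003, -0.002]]
force: [0.2, -0.1, -0.1]
opening: 0.693
t 8.12 p [0.4647 0.2373 0.1691] yaw 54.3 tilt [-0.0036 -0.0008] F [ 0.2 -0.1 -0.1] open 60.3 q [ 15.  28. 100.   0.  52. -40.]
```

View pics/w2.png

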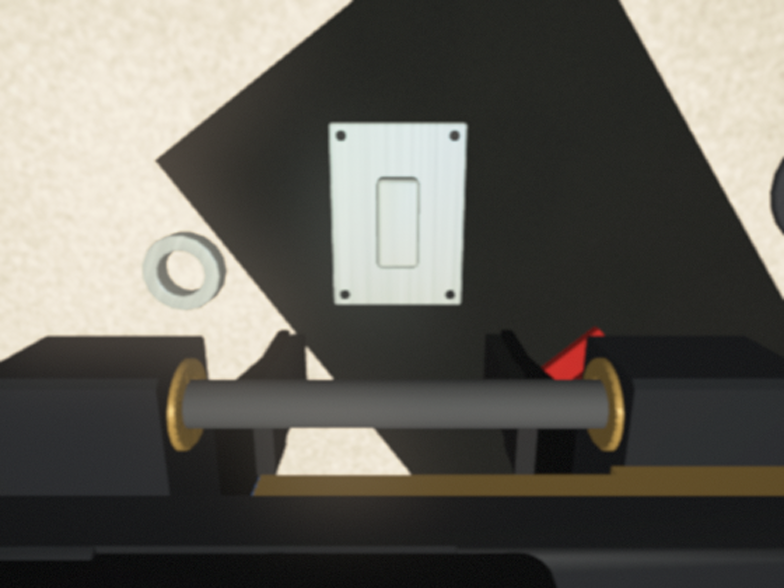

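```bash
python3 w.py w2b;python3 w.py w2c
python3 - <<'E'
from quad import *
for n in('w2','w2b','w2c'):
    w,s,c=edges(n,[(329,123),(467,123),(461,304),(335,304)],.008); y=rep(w,s,1)
    p,R=s['position'],s['tcp_rot']; print('tcp',p,R[:2,0],np.degrees(np.arctan2(R[1,1],R[0,1]))-y)
E
python3 go.py
```

```text
edge 0 med resid px 0.0
edge 1 med resid px 0.12
edge 2 med resid px 0.0
edge 3 med resid px 0.05
px [[234.3, 87.2], [333.1, 87.2], [328.7, 217.0], [238.3, 217.0]]
world [[0.3743, 0.2555], [0.421, 0.3203], [0.5101, 0.2561], [0.4634, 0.1912]] len [0.0799 0.1098 0.08   0.1099] centre [0.4422 0.2558 0.008 ]
long dir -35.7761183288736 in tool y,z mm [161.03   2.33 -28.68]
tcp [0.46475563 0.23730328 0.16896122] [-0.00376882 -0.00092507] 90.08264652289142
edge 0 med resid px 0.0
edge 1 med resid px 0.12
edge 2 med resid px 0.02
edge 3 med resid px 0.06
px [[234.3, 87.2], [333.1, 87.2], [328.7, 217.1], [238.2, 217.0]]
world [[0.3743, 0.2555], [0.421, 0.3203], [0.5101, 0.2561], [0.4634, 0.1912]] len [0.0798 0.1099 0.08   0.1098] centre [0.4422 0.2558 0.008 ]
long dir -35.7933394755381 in tool y,z mm [161.08   2.2  -28.84]
tcp [0.46492162 0.23734126 0.16902103] [-0.00356133 -0.00088815] 90.10185799080745
edge 0 med resid px 0.0
edge 1 med resid px 0.09
edge 2 med resid px 0.01
edge 3 med resid px 0.09
px [[234.2, 87.1], [332.9, 87.1], [328.5, 217.1], [238.0, 216.9]]
world [[0.3744, 0.2555], [0.421, 0.3203], [0.5103, 0.2561], [0.4634, 0.1911]] len [0.0798 0.1099 0.0801 0.1098] centre [0.4423 0.2558 0.008 ]
long dir -35.80596637763853 in tool y,z mm [161.24   1.94 -28.99]
tcp [0.46518297 0.23739898 0.16918899] [-0.00304022 -0.00075485] 90.11630534741319
t 8.27 p [0.4652 0.2374 0.1692] yaw 54.31 tilt [-0.003  -0.0008] F [0.2 0.4 0.3] open 60.0 q [ 15.  28. 100.   0.  52. -40.]
```

```bash
python3 go.py 0.596 0.028 0.228 105.4
```

```text
t 8.27 p [0.4652 0.2374 0.1692] yaw 54.31 tilt [-0.003  -0.0008] F [0.2 0.4 0.3] open 60.0 q [ 15.  28. 100.   0.  52. -40.]
dp tool mm [-59.1 -93.9 228.3] rows>= 6.086582403928615
tool yaw -51.08966103022536
```

```bash

python3 -m inch '{"dp":[[-8,-5,12],[-9,-12,29],[-9,-12,30],[-9,-13,31],[-9,-13,31],[-9,-13,31],[-6,-13,31],[0,-9,21],[0,-4,12],[0,0,0],[0,0,0],[0,0,0],[0,0,0],[0,0,0],[0,0,0],[0,0,0],[0,0,0]],"yaw":[0,0,0,0,0,0,0,0,0,-6.4,-6.4,-6.4,-6.4,-6.4,-6.4,-6.4,-6.3]}' 87
python3 -m inch '{"dp":[[0,0,0],[0,0,0],[0,0,0]],"yaw":[0,0,0]}'
python3 go.py 0.596 0.028 0.228 105.4; python3 w.py w3
```

```text
time_s: 9.68
position: [0.5958, 0.0284, 0.2291]
tcp_rot: [[-0.002, -0.271, 0.962], [0.0, 0.962, 0.271], [-1.0, 0.001, -0.002]]
force: [0.8, 0.9, -0.3]
opening: 1.0
time_s: 9.93
position: [0.5962, 0.0283, 0.2293]
tcp_rot: [[-0.001, -0.263, 0.965], [0.0, 0.965, 0.263], [-1.0, 0.0, -0.001]]
force: [-0.3, -0.5, 0.4]
opening: 1.0
t 9.93 p [0.5962 0.0283 0.2293] yaw 105.27 tilt [-0.0008  0.0002] F [-0.3 -0.5  0.4] open 87.0 q [  -8.   28.   86.    0.   65. -113.]
dp tool mm [ 1.3 -0.2 -0.2] rows>= 0.03309514918108969
tool yaw -0.12560962237947138
```

View pics/w3.png

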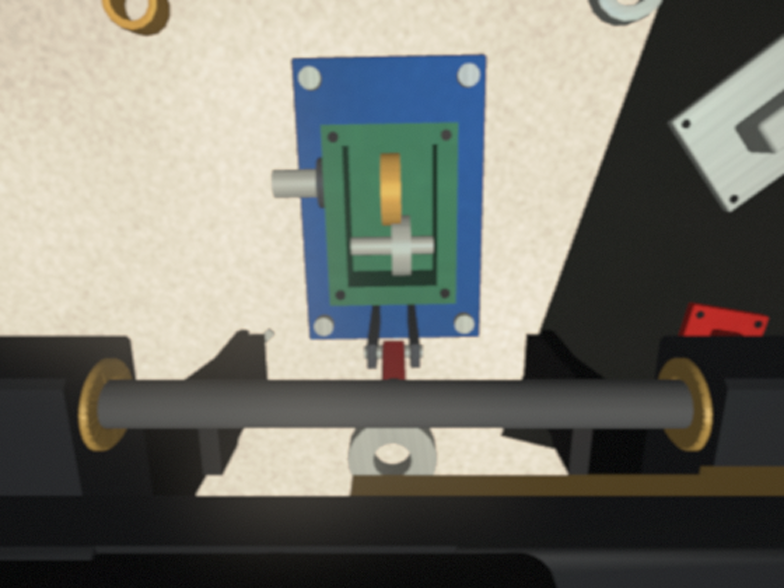

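```bash
python3 - <<'E'
from quad import *
for ch in([0,0,1],[0,.5,-1],[.3,.3,-1]):
    w,s,c=edges('w3',[(321,126),(459,123),(456,303),(330,304)],.067,chan=ch,half=5); y=rep(w,s,1)
    p,R=s['position'],s['tcp_rot']; print('tcp',p,R[:2,0],np.degrees(np.arctan2(R[1,1],R[0,1]))-y)
E
```

```text
edge 0 med resid px 0.08
edge 1 med resid px 0.08
edge 2 med resid px 0.06
edge 3 med resid px 1.04
px [[223.6, 88.9], [326.6, 86.9], [325.3, 216.5], [236.9, 218.0]]
world [[0.5299, -0.0372], [0.5064, 0.043], [0.612, 0.0741], [0.634, -0.0013]] len [0.0836 0.1101 0.0785 0.1101] centre [0.5706 0.0197 0.067 ]
long dir 17.743312098629975 in tool y,z mm [162.41  -1.53 -26.95]
tcp [0.59628433 0.02821386 0.22939994] [-0.00060401  0.00017787] 87.5519256468891
edge 0 med resid px 0.08
edge 1 med resid px 0.08
edge 2 med resid px 0.08
edge 3 med resid px 0.94
px [[225.6, 88.9], [326.7, 86.9], [325.3, 216.4], [236.2, 218.0]]
world [[0.5295, -0.0357], [0.5064, 0.0431], [0.612, 0.0742], [0.6342, -0.0019]] len [0.0821 0.1101 0.0793 0.1101] centre [0.5705 0.0199 0.067 ]
long dir 17.134261420082588 in tool y,z mm [162.41  -1.27 -26.97]
tcp [0.59628433 0.02821386 0.22939994] [-0.00060401  0.00017787] 88.16097632543648
edge 0 med resid px 0.08
edge 1 med resid px 0.08
edge 2 med resid px 0.07
edge 3 med resid px 1.02
px [[223.5, 88.9], [326.6, 86.9], [325.3, 216.5], [236.8, 218.0]]
world [[0.5299, -0.0373], [0.5064, 0.0431], [0.612, 0.0742], [0.634, -0.0014]] len [0.0837 0.1101 0.0787 0.1101] centre [0.5706 0.0196 0.067 ]
long dir 17.720225901577397 in tool y,z mm [162.41  -1.55 -26.96]
tcp [0.59628433 0.02821386 0.22939994] [-0.00060401  0.00017787] 87.57501184394168
```

```bash
sed -i 's/half=6):/half=6,skip={}):/; s/for f in np.linspace(.1,.9,60):/for f in (np.linspace(.1,.9,60) if i not in skip else np.linspace(*skip[i],40)):/' quad.py; python3 - <<'E'
from quad import *
for ch in([0,0,1],[0,.5,-1]):
    w,s,c=edges('w3',[(321,126),(459,123),(456,303),(330,304)],.067,chan=ch,half=5,skip={3:(.06,.47)}); y=rep(w,s,1)
    p,R=s['position'],s['tcp_rot']
    e=(w[2]-w[1]);f=w[1]-w[0]+w[2]-w[3]; print('y right edge',np.degrees(np.arctan2(e[1],e[0])),'short',np.degrees(np.arctan2(f[1],f[0]))-90)
    cen=w.mean(0); b=np.array([0,1.0,-.1])/1000; print('place TCP',cen-R@b)
E
```

```text
edge 0 med resid px 0.08
edge 1 med resid px 0.08
edge 2 med resid px 0.06
edge 3 med resid px 0.12
px [[228.4, 88.8], [326.6, 86.9], [325.3, 216.5], [235.4, 218.0]]
world [[0.5288, -0.0335], [0.5064, 0.043], [0.612, 0.0741], [0.6344, -0.0026]] len [0.0797 0.1101 0.0799 0.11  ] centre [0.5704 0.0203 0.067 ]
long dir 16.36509355456302 in tool y,z mm [162.41  -0.91 -26.96]
y right edge 16.420262547146834 short 16.289568852174668
place TCP [0.57077772 0.01931705 0.06699962]
edge 0 med resid px 0.08
edge 1 med resid px 0.08
edge 2 med resid px 0.08
edge 3 med resid px 0.14
px [[228.4, 88.8], [326.7, 86.9], [325.3, 216.4], [235.2, 218.1]]
world [[0.5288, -0.0335], [0.5064, 0.0431], [0.612, 0.0742], [0.6345, -0.0027]] len [0.0798 0.1101 0.0801 0.11  ] centre [0.5704 0.0202 0.067 ]
long dir 16.320747084529952 in tool y,z mm [162.41  -0.91 -26.97]
y right edge 16.40693126351732 short 16.314324777846778
place TCP [0.57076751 0.01931031 0.06699962]
```

```bash

python3 -m inch '{"dp":[[0,0,0],[0,0,0],[0,0,0],[0,0,0],[0,0,0],[0,0,0],[0,0,0],[0,0,0],[0,0,0],[0,0,0]],"yaw":[3,6.4,6.4,6.4,6.4,6.4,6.4,6.4,3.2,0]}' 
python3 go.py 0.4418 0.2549 0.10 54.25
```

```text
time_s: 10.82
position: [0.5964, 0.0281, 0.2295]
tcp_rot: [[-0.0, 0.584, 0.812], [0.0, 0.812, -0.584], [-1.0, -0.0, -0.0]]
force: [-0.2, -0.3, 0.2]
opening: 0.998
t 10.82 p [0.5964 0.0281 0.2295] yaw 54.28 tilt [-0.0003  0.0001] F [-0.2 -0.3  0.2] open 86.8 q [ -8.  28.  86.   0.  65. -62.]
dp tool mm [ 129.6   93.8 -257.9] rows>= 7.2774805874281885
tool yaw 0.02826048749363963
```

```bash

python3 -m inch '{"dp":[[2,6,-16],[6,11,-30],[12,12,-34],[16,13,-36],[20,13,-36],[22,13,-36],[22,12,-34],[18,8,-22],[10,5,-12],[0,0,0],[0,0,0],[0,0,0]],"yaw":[0,0,0,0,0,0,0,0,0,0,0,0]}' 
python3 go.py 0.4418 0.2549 0.0215 54.25
```

```text
time_s: 11.82
position: [0.4457, 0.2495, 0.1045]
tcp_rot: [[0.002, 0.582, 0.813], [0.0, 0.813, -0.582], [-1.0, 0.001, 0.001]]
force: [0.2, -0.3, 0.5]
opening: 1.0
t 11.82 p [0.4457 0.2495 0.1045] yaw 54.42 tilt [0.0019 0.0004] F [ 0.2 -0.3  0.5] open 87.0 q [ 17.  33. 105.  -0.  42. -38.]
dp tool mm [83.   2.  -6.4] rows>= 1.9967508383935229
tool yaw 0.16963503999804175
```

```bash

python3 -m inch '{"dp":[[10,0.8,-2],[20,0,0],[20,0,0],[10,0,0],[5,0,0],[0,0,0],[0,0,0],[0,0,0]],"yaw":[0,0,0,0,0,0,0,0]}' 
python3 go.py 0.4418 0.2549 0.0215 54.25
```

```text
time_s: 12.48
position: [0.4444, 0.2513, 0.0395]
tcp_rot: [[0.002, 0.583, 0.813], [0.001, 0.813, -0.583], [-1.0, 0.001, 0.001]]
force: [-0.0, 0.4, 0.1]
opening: 1.004
t 12.48 p [0.4444 0.2513 0.0395] yaw 54.37 tilt [0.0016 0.0005] F [-0.   0.4  0.1] open 87.3 q [ 17.  40. 107.   0.  33. -37.]
dp tool mm [18.   1.4 -4.2] rows>= 0.44435286842438476
tool yaw 0.11909313703066005
```

```bash

python3 -m inch '{"dp":[[6,1,-3],[6,0.3,-1],[4,0,0],[0,0,0],[0,0,0],[0,0,0]],"yaw":[0,0,0,0,0,0]}' 
python3 go.py 0.4418 0.2549 0.0215 54.25
```

```text
time_s: 12.98
position: [0.4411, 0.2547, 0.0227]
tcp_rot: [[-0.0, 0.582, 0.813], [-0.0, 0.813, -0.582], [-1.0, -0.0, -0.0]]
force: [0.5, -0.7, 0.2]
opening: 1.002
t 12.98 p [0.4411 0.2547 0.0227] yaw 54.4 tilt [-0.0001 -0.    ] F [ 0.5 -0.7  0.2] open 87.2 q [ 17.  42. 107.   0.  31. -37.]
dp tool mm [1.2 0.5 0.5] rows>= 0.03335408068734316
tool yaw 0.15011969952465165
```

Correct and grip.

```bash

python3 -m inch '{"dp":[[1.2,0.5,0.5],[0,0,0]],"yaw":[0.2,0]}'
python3 -m inch '{"dp":[[0,0,0],[0,0,0],[0,0,0],[0,0,0],[0,0,0],[0,0,0],[0,0,0],[0,0,0],[0,0,0],[0,0,0],[0,0,0],[0,0,0],[0,0,0],[0,0,0]],"yaw":[0,0,0,0,0,0,0,0,0,0,0,0,0,0]}' 0
python3 go.py 0.4418 0.2549 0.0215 54.25
```

```text
time_s: 13.15
position: [0.4421, 0.2548, 0.0216]
tcp_rot: [[0.0, 0.585, 0.811], [0.0, 0.811, -0.585], [-1.0, 0.0, 0.0]]
force: [-0.8, 0.9, 0.4]
opening: 0.997
time_s: 14.32
position: [0.4419, 0.2548, 0.0216]
tcp_rot: [[0.0, 0.585, 0.811], [0.0, 0.811, -0.585], [-1.0, 0.0, 0.0]]
force: [-0.4, 0.2, -0.0]
opening: 0.274
t 14.32 p [0.4419 0.2548 0.0216] yaw 54.19 tilt [0.0001 0.0001] F [-0.4  0.2 -0. ] open 23.8 q [ 17.  42. 107.   0.  31. -37.]
dp tool mm [ 0.1  0.1 -0.1] rows>= 0.0039597339679912575
tool yaw -0.06224113553682287
```

```bash

python3 -m inch '{"dp":[[-3,0,0],[-10,0,0],[-20,0,0],[-25,0,0],[-30,0,0],[-30,0,0],[-20,0,0],[-10,0,0],[0,0,0],[0,0,0],[0,0,0]],"yaw":[0,0,0,0,0,0,0,0,0,0,0]}' 
python3 go.py 0.5708 0.0193 0.165 106.4
```

```text
time_s: 15.23
position: [0.4406, 0.2544, 0.1684]
tcp_rot: [[-0.003, 0.585, 0.811], [-0.001, 0.811, -0.585], [-1.0, -0.002, -0.002]]
force: [0.7, 1.1, -2.6]
opening: 0.267
t 15.23 p [0.4406 0.2544 0.1684] yaw 54.19 tilt [-0.003  -0.0009] F [ 0.7  1.1 -2.6] open 23.3 q [ 17.  27. 102.   0.  51. -37.]
dp tool mm [   3.2 -114.4  243.1] rows>= 6.444297618427644
tool yaw -52.21225553352855
```

```bash

python3 -m inch '{"dp":[[0,-6,13],[0,-13,27],[0,-15,32],[0,-15,32],[0,-15,32],[0,-15,32],[0,-15,32],[0,-12,26],[0,-6,13],[0,-2,4]],"yaw":[0,0,0,0,0,0,0,0,0,0]}' 
python3 -m inch '{"dp":[[0,0,0],[0,0,0],[0,0,0],[0,0,0],[0,0,0],[0,0,0],[0,0,0],[0,0,0],[0,0,0],[0,0,0],[0,0,0],[0,0,0],[0,0,0],[0,0,0]],"yaw":[-2,-4,-6,-6,-6,-6,-6,-6,-6,-3,-1.2,0,0,0]}' 
python3 go.py 0.5708 0.0193 0.115 106.4
```

```text
time_s: 16.07
position: [0.5729, 0.0179, 0.1678]
tcp_rot: [[-0.002, 0.588, 0.809], [0.0, 0.809, -0.588], [-1.0, -0.001, -0.002]]
force: [-0.1, 0.7, -2.2]
opening: 0.271
time_s: 17.23
position: [0.5717, 0.0208, 0.1693]
tcp_rot: [[-0.001, -0.282, 0.959], [0.0, 0.959, 0.282], [-1.0, 0.001, -0.001]]
force: [0.0, 0.0, -2.1]
opening: 0.275
t 17.23 p [0.5717 0.0208 0.1693] yaw 106.38 tilt [-0.001   0.0003] F [ 0.   0.  -2.1] open 24.0 q [  -9.   31.   93.    0.   56. -115.]
dp tool mm [54.3 -1.2 -1.2] rows>= 1.302604165011778
tool yaw -0.02406122466089755
```

```bash

python3 -m inch '{"dp":[[5,-1.2,-1.2],[15,0,0],[20,0,0],[15,0,0],[8,0,0],[3,0,0],[0,0,0],[0,0,0],[0,0,0],[0,0,0]],"yaw":[0,0,0,0,0,0,0,0,0,0]}' 
python3 go.py 0.5708 0.0193 0.0885 106.4; python3 w.py w4;python3 w.py s4 scene
```

```text
time_s: 18.07
position: [0.5721, 0.0186, 0.1045]
tcp_rot: [[0.002, -0.282, 0.959], [-0.0, 0.959, 0.282], [-1.0, -0.001, 0.002]]
force: [-0.6, 0.3, -2.6]
opening: 0.273
t 18.07 p [0.5721 0.0186 0.1045] yaw 106.39 tilt [ 0.002  -0.0003] F [-0.6  0.3 -2.6] open 23.8 q [  -9.   36.   96.    0.   47. -116.]
dp tool mm [16.   1.1 -1.1] rows>= 0.38629250450903224
tool yaw -0.010070134908971795
```

View pics/w4.png

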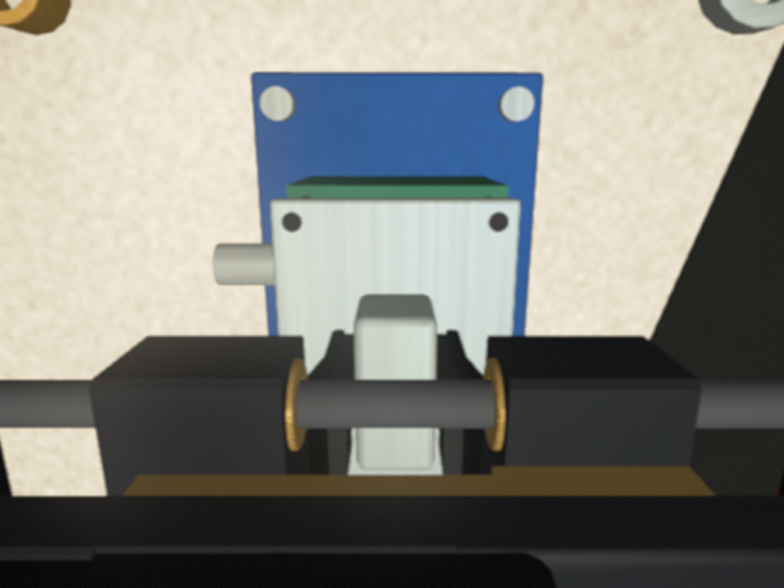

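View pics/s4.png

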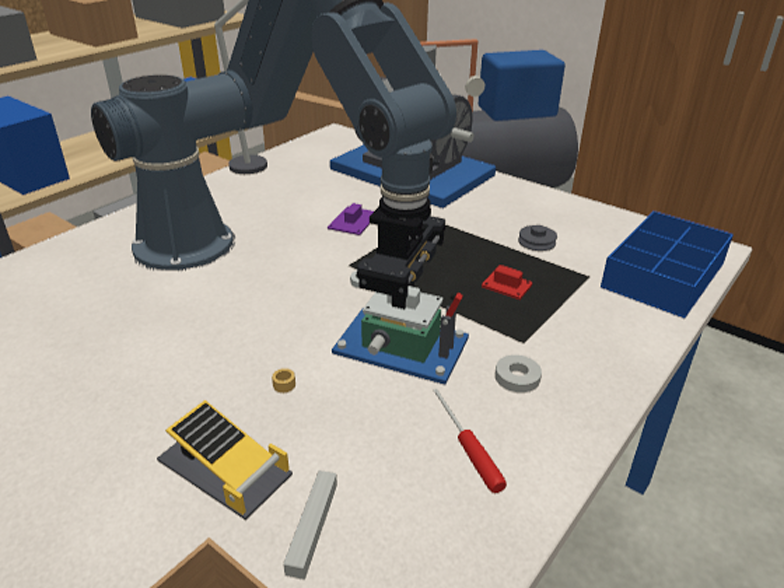

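```bash

python3 -m inch '{"dp":[[6,0.4,-0.4],[5,0,0],[0,0,0],[0,0,0],[0,0,0],[0,0,0]],"yaw":[0,0,0,0,0,0]}' 
python3 go.py 0.5708 0.0193 0.0885 106.4
```

```text
time_s: 18.67
position: [0.571, 0.0189, 0.0925]
tcp_rot: [[0.0, -0.282, 0.959], [-0.0, 0.959, 0.282], [-1.0, -0.0, 0.0]]
force: [0.5, -0.3, -2.5]
opening: 0.276
t 18.67 p [0.571  0.0189 0.0925] yaw 106.39 tilt [ 0. -0.] F [ 0.5 -0.3 -2.5] open 24.0 q [  -9.   37.   96.   -0.   46. -116.]
dp tool mm [ 4.   0.4 -0.1] rows>= 0.09755462723809116
tool yaw -0.005217104753256763
```

```bash

python3 -m inch '{"dp":[[1,0.4,0],[1,0,0],[1,0,0],[0,0,0],[0,0,0],[0,0,0]],"yaw":[0,0,0,0,0,0]}' 
python3 go.py 0.5708 0.0193 0.0885 106.4
```

```text
time_s: 19.17
position: [0.5708, 0.0193, 0.0896]
tcp_rot: [[0.0, -0.282, 0.959], [-0.0, 0.959, 0.282], [-1.0, -0.0, 0.0]]
force: [0.6, 0.6, -2.8]
opening: 0.273
t 19.17 p [0.5708 0.0193 0.0896] yaw 106.39 tilt [ 0.0001 -0.    ] F [ 0.6  0.6 -2.8] open 23.7 q [  -9.   38.   97.   -0.   46. -116.]
dp tool mm [ 1.1 -0.  -0. ] rows>= 0.026329935436613813
tool yaw -0.008002357854735465
```

```bash

python3 -m inch '{"dp":[[0.5,0,0],[0.5,0,0],[0,0,0],[0,0,0],[0,0,0]],"yaw":[0,0,0,0,0]}' 
python3 go.py 0.5708 0.0193 0.0885 106.4
```

```text
time_s: 19.58
position: [0.5709, 0.0193, 0.0886]
tcp_rot: [[0.0, -0.282, 0.959], [-0.0, 0.959, 0.282], [-1.0, -0.0, 0.0]]
force: [1.6, -0.1, -2.3]
opening: 0.275
t 19.58 p [0.5709 0.0193 0.0886] yaw 106.39 tilt [ 0.0002 -0.    ] F [ 1.6 -0.1 -2.3] open 23.9 q [  -9.   38.   97.    0.   46. -116.]
dp tool mm [ 0.1  0.  -0.1] rows>= 0.003418222257266183
tool yaw -0.009271776579595326
```

No contact yet; ease down in half-mm steps.

```bash

python3 -m inch '{"dp":[[0.5,0,0],[0,0,0],[0,0,0]],"yaw":[0,0,0]}'; python3 go.py
python3 -m inch '{"dp":[[0.4,0,0],[0,0,0],[0,0,0]],"yaw":[0,0,0]}' 
python3 go.py
```

```text
time_s: 19.83
position: [0.5708, 0.0193, 0.0886]
tcp_rot: [[0.0, -0.282, 0.959], [-0.0, 0.959, 0.282], [-1.0, -0.0, 0.0]]
force: [-1.5, 0.6, 3.7]
opening: 0.276
t 19.83 p [0.5708 0.0193 0.0886] yaw 106.4 tilt [ 0.0004 -0.0001] F [-1.5  0.6  3.7] open 24.0 q [  -9.   38.   97.   -0.   46. -116.]
time_s: 20.08
position: [0.5709, 0.0193, 0.0886]
tcp_rot: [[0.0, -0.282, 0.959], [-0.0, 0.959, 0.282], [-1.0, -0.0, 0.0]]
force: [-2.4, -0.6, 5.5]
opening: 0.27
t 20.08 p [0.5709 0.0193 0.0886] yaw 106.4 tilt [ 0.0005 -0.0001] F [-2.4 -0.6  5.5] open 23.5 q [  -9.   38.   97.   -0.   46. -116.]
```

```bash

python3 -m inch '{"dp":[[0,0,0],[0,0,0],[0,0,0],[0,0,0],[0,0,0],[0,0,0],[-3,0,0],[-10,0,0],[-20,0,0],[-30,0,0],[-30,0,8],[-25,0,10],[-15,0,8],[-6,0,3],[0,0,0],[0,0,0],[0,0,0],[0,0,0]],"yaw":[0,0,0,0,0,0,0,0,0,0,0,0,0,0,0,0,0,0]}' 60
python3 go.py; python3 w.py w5
```

```text
time_s: 21.58
position: [0.5971, 0.0275, 0.225]
tcp_rot: [[-0.004, -0.282, 0.959], [0.0, 0.959, 0.282], [-1.0, 0.002, -0.004]]
force: [-0.7, -0.2, -1.4]
opening: 0.694
t 21.58 p [0.5971 0.0275 0.225 ] yaw 106.38 tilt [-0.0039  0.0005] F [-0.7 -0.2 -1.4] open 60.4 q [  -8.   29.   86.   -0.   65. -114.]
```

View pics/w5.png

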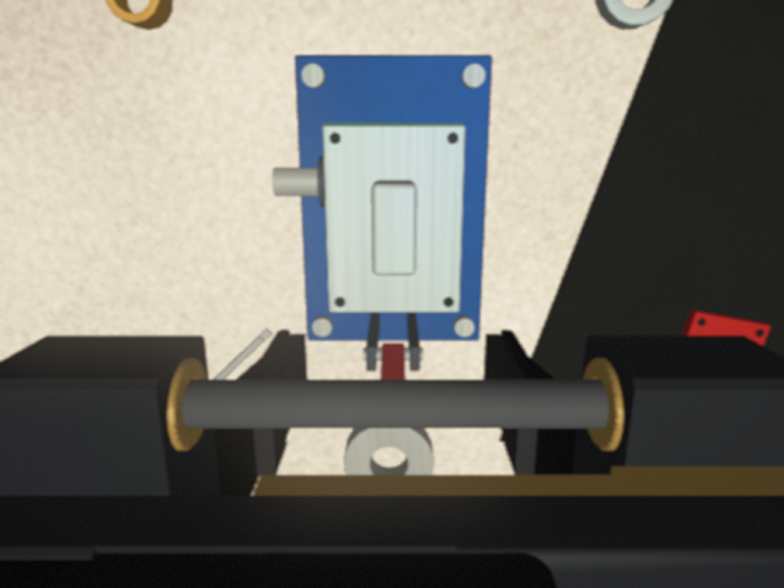

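```bash
python3 - <<'E'
from quad import *
w,s,c=edges('w5',[(323,125),(466,125),(461,312),(329,312)],.075,half=3,chan=[1,0,0]); y=rep(w,s,1)
wg,sg,cg=edges('w3',[(321,126),(459,123),(456,303),(330,304)],.067,chan=[0,0,1],half=5,skip={3:(.06,.47)}); rep(wg,sg,1)
cc=proj(None,wg,c['intrinsics'],c['pose']); print('gc corners predicted in w5 view px',((cc+.5)*1.4-.5).round(1).tolist())
d=(w.mean(0)-wg.mean(0)); a=np.radians(16.35); print('offset in seat frame mm',1000*(d[0]*np.cos(a)+d[1]*np.sin(a)),1000*(-d[0]*np.sin(a)+d[1]*np.cos(a)))
im=cv2.resize(c['color'][70:240,210:350,::-1],None,fx=5,fy=5,interpolation=cv2.INTER_CUBIC)[:600]; cv2.imwrite('pics/w5c.png',cv2.resize(c['color'][75:170,215:345,::-1],None,fx=6,fy=6,interpolation=cv2.INTER_CUBIC))
E
```

```text
edge 0 med resid px 0.02
edge 1 med resid px 0.16
edge 2 med resid px 0.0
edge 3 med resid px 0.14
px [[230.3, 89.2], [332.0, 89.0], [327.6, 222.8], [234.5, 222.8]]
world [[0.5302, -0.0322], [0.5077, 0.0439], [0.6131, 0.0749], [0.6355, -0.0017]] len [0.0794 0.1098 0.0798 0.1096] centre [0.5716 0.0212 0.075 ]
long dir 16.269948084482127 in tool y,z mm [150.26   1.   -25.95]
edge 0 med resid px 0.08
edge 1 med resid px 0.08
edge 2 med resid px 0.06
edge 3 med resid px 0.12
px [[228.4, 88.8], [326.6, 86.9], [325.3, 216.5], [235.4, 218.0]]
world [[0.5288, -0.0335], [0.5064, 0.043], [0.612, 0.0741], [0.6344, -0.0026]] len [0.0797 0.1101 0.0799 0.11  ] centre [0.5704 0.0203 0.067 ]
long dir 16.36509355456302 in tool y,z mm [162.41  -0.91 -26.96]
gc corners predicted in w5 view px [[322.9, 122.5], [462.2, 122.6], [456.6, 306.3], [329.0, 306.1]]
offset in seat frame mm 1.415199475970095 0.6015356930963667
```

View pics/w5c.png

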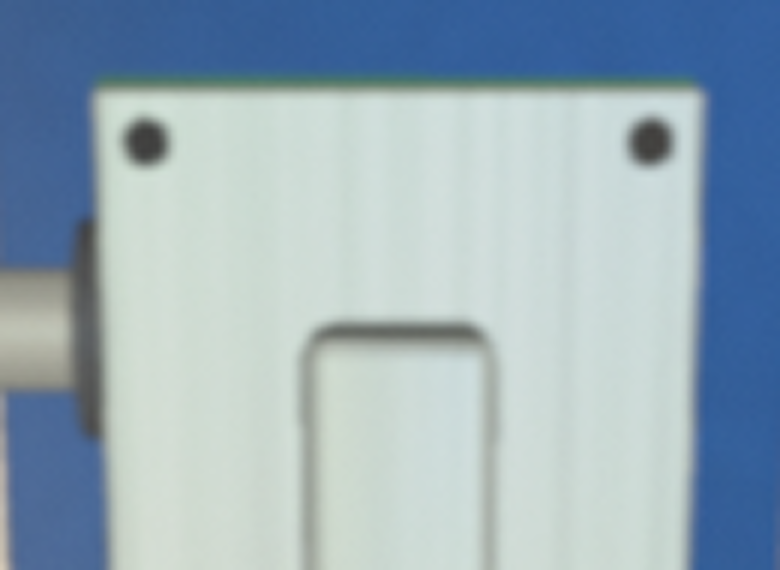

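```bash

python3 -m inch '{"dp":[[-2,0,0],[-2,-1,0],[0,0,0],[0,0,0],[0,0,0],[0,0,0]],"yaw":[0,0,0,0,0,0]}'
python3 w.py w6; python3 - <<'E'
from quad import *
wg,sg,cg=edges('w3',[(321,126),(459,123),(456,303),(330,304)],.067,chan=[0,0,1],half=5,skip={3:(.06,.47)}); 
for ch in([1,0,0],[1,1,1]):
    w,s,c=edges('w6',[(323,125),(466,125),(461,312),(329,312)],.075,half=4,chan=ch); y=rep(w,s,1); print(s['tcp_rot'][:2,0])
    d=(w.mean(0)-wg.mean(0)); a=np.radians(16.35); print('offset in seat frame mm',1000*(d[0]*np.cos(a)+d[1]*np.sin(a)),1000*(-d[0]*np.sin(a)+d[1]*np.cos(a)))
E
python3 go.py 0.5706 0.0195 0.12 106.39
```

```text
time_s: 22.13
position: [0.5989, 0.0265, 0.2307]
tcp_rot: [[-0.0, -0.282, 0.959], [0.0, 0.959, 0.282], [-1.0, 0.0, -0.0]]
force: [-0.5, -0.6, 0.8]
opening: 0.687
edge 0 med resid px 0.08
edge 1 med resid px 0.08
edge 2 med resid px 0.06
edge 3 med resid px 0.12
px [[228.4, 88.8], [326.6, 86.9], [325.3, 216.5], [235.4, 218.0]]
world [[0.5288, -0.0335], [0.5064, 0.043], [0.612, 0.0741], [0.6344, -0.0026]] len [0.0797 0.1101 0.0799 0.11  ] centre [0.5704 0.0203 0.067 ]
edge 0 med resid px 0.0
edge 1 med resid px 0.14
edge 2 med resid px 0.0
edge 3 med resid px 0.14
px [[233.2, 86.9], [333.4, 86.8], [328.9, 219.0], [237.3, 219.0]]
world [[0.5303, -0.0323], [0.5078, 0.044], [0.6134, 0.0751], [0.6359, -0.0015]] len [0.0795 0.11   0.0798 0.11  ] centre [0.5719 0.0213 0.075 ]
long dir 16.321211382431994 in tool y,z mm [155.69   2.61 -27.37]
[-1.65509227e-05  2.72366668e-05]
offset in seat frame mm 1.687341433948341 0.6246736826865148
edge 0 med resid px 0.02
edge 1 med resid px 0.16
edge 2 med resid px 0.0
edge 3 med resid px 0.15
px [[233.2, 87.2], [332.9, 87.0], [328.6, 219.0], [237.5, 219.0]]
world [[0.5305, -0.0322], [0.5081, 0.0437], [0.6135, 0.0748], [0.6358, -0.0013]] len [0.0792 0.1099 0.0794 0.1098] centre [0.572  0.0213 0.075 ]
long dir 16.381936552567005 in tool y,z mm [155.69   2.51 -27.3 ]
[-1.65509227e-05  2.72366668e-05]
offset in seat frame mm 1.7627235125084155 0.5254162081376614
t 22.18 p [0.5989 0.0265 0.2307] yaw 106.39 tilt [-0.  0.] F [ 0.5 -0.2  0.5] open 60.2 q [  -8.   28.   86.    0.   66. -115.]
dp tool mm [110.7   1.2 -29.1] rows>= 2.7447704986713397
tool yaw 0.0011218078722095015
```

```bash

python3 -m inch '{"dp":[[3,0,-6],[10,0.4,-10],[20,0.4,-10],[25,0,-3],[25,0,0],[18,0,0],[8,0,0],[2,0,0],[0,0,0],[0,0,0],[0,0,0],[0,0,0]],"yaw":[0,0,0,0,0,0,0,0,0,0,0,0]}'
python3 go.py 0.5708 0.0193 0.0886 106.4
```

```text
time_s: 23.18
position: [0.5717, 0.019, 0.1209]
tcp_rot: [[0.002, -0.282, 0.959], [-0.0, 0.959, 0.282], [-1.0, -0.001, 0.002]]
force: [0.3, -1.2, 0.3]
opening: 0.692
t 23.18 p [0.5717 0.019  0.1209] yaw 106.4 tilt [ 0.0025 -0.0004] F [ 0.3 -1.2  0.3] open 60.2 q [  -9.   35.   96.    0.   49. -116.]
dp tool mm [32.3  0.5 -0.8] rows>= 0.7744819946280213
tool yaw -0.0009884303679541517
```

```bash

python3 -m inch '{"dp":[[8,0.4,0],[12,0,0],[8,0,0],[2,0,0],[0,0,0],[0,0,0],[0,0,0],[0,0,0]],"yaw":[0,0,0,0,0,0,0,0]}'
python3 go.py 0.5708 0.0193 0.0886 106.4
```

```text
time_s: 23.85
position: [0.5711, 0.0195, 0.0901]
tcp_rot: [[0.001, -0.282, 0.959], [-0.0, 0.959, 0.282], [-1.0, -0.0, 0.001]]
force: [-0.2, 0.2, 0.5]
opening: 0.689
t 23.85 p [0.5711 0.0195 0.0901] yaw 106.39 tilt [ 0.0009 -0.0002] F [-0.2  0.2  0.5] open 60.0 q [  -9.   38.   97.   -0.   46. -116.]
dp tool mm [ 1.5 -0.1 -0.3] rows>= 0.03722286315640623
tool yaw -0.006124800841945444
```

```bash

python3 -m inch '{"dp":[[0,0,0],[0,0,0],[0,0,0],[0,0,0],[0,0,0],[0,0,0],[0,0,0],[0,0,0],[0,0,0],[0,0,0],[0,0,0]],"yaw":[0,0,0,0,0,0,0,0,0,0,0]}' 0
python3 go.py
python3 -m inch '{"dp":[[-1,0,0],[-1,0,0],[-1,-0.3,-0.8],[0,-0.2,-0.7],[0,0,0],[0,0,0],[0,0,0],[0,0,0],[0,0,0]],"yaw":[0,0,0,0,0,0,0,0,0]}'
python3 go.py
```

```text
time_s: 24.77
position: [0.5707, 0.0195, 0.0897]
tcp_rot: [[-0.0, -0.282, 0.959], [0.0, 0.959, 0.282], [-1.0, 0.0, -0.0]]
force: [0.4, -0.1, -0.7]
opening: 0.274
t 24.77 p [0.5707 0.0195 0.0897] yaw 106.39 tilt [-0.  0.] F [ 0.4 -0.1 -0.7] open 23.8 q [  -9.   38.   97.    0.   46. -116.]
time_s: 25.52
position: [0.5694, 0.0186, 0.0927]
tcp_rot: [[0.0, -0.282, 0.959], [0.0, 0.959, 0.282], [-1.0, 0.0, 0.0]]
force: [0.7, 0.0, -2.2]
opening: 0.271
t 25.52 p [0.5694 0.0186 0.0927] yaw 106.39 tilt [0. 0.] F [ 0.7  0.  -2.2] open 23.6 q [  -9.   37.   97.    0.   46. -116.]
```

```bash

python3 -m inch '{"dp":[[1,0,0],[1,0,0],[0.5,0,0],[0.3,0,0],[0.3,0,0],[0,0,0],[0,0,0],[0,0,0]],"yaw":[0,0,0,0,0,0,0,0]}'
python3 go.py
python3 -m inch '{"dp":[[0.4,0,0],[0,0,0],[0,0,0]],"yaw":[0,0,0]}'
python3 go.py
```

```text
time_s: 26.18
position: [0.5693, 0.0186, 0.0897]
tcp_rot: [[-0.0, -0.282, 0.959], [0.0, 0.959, 0.282], [-1.0, 0.0, -0.0]]
force: [-0.1, -0.0, -0.3]
opening: 0.273
t 26.18 p [0.5693 0.0186 0.0897] yaw 106.39 tilt [-0.0001  0.    ] F [-0.1 -0.  -0.3] open 23.7 q [  -9.   38.   97.   -0.   46. -116.]
time_s: 26.43
position: [0.5693, 0.0186, 0.0897]
tcp_rot: [[0.0, -0.282, 0.959], [-0.0, 0.959, 0.282], [-1.0, -0.0, 0.0]]
force: [-2.4, 1.3, 5.5]
opening: 0.275
t 26.43 p [0.5693 0.0186 0.0897] yaw 106.39 tilt [ 0. -0.] F [-2.4  1.3  5.5] open 23.9 q [  -9.   38.   97.   -0.   46. -116.]
```

Seated. Release, lift, look again.

```bash

python3 -m inch '{"dp":[[0,0,0],[0,0,0],[0,0,0],[0,0,0],[0,0,0],[0,0,0],[-3,0,0],[-10,0,0],[-20,0,0],[-30,0,0],[-30,0,8],[-25,0,10],[-15,0,8],[-6,0,3],[0,0,0],[0,0,0],[0,0,0],[0,0,0],[0,0,0],[0,0,0]],"yaw":[0,0,0,0,0,0,0,0,0,0,0,0,0,0,0,0,0,0,0,0]}' 60
python3 go.py 0.5263 -0.3435 0.25 106.4; python3 w.py w7; python3 - <<'E'
from quad import *
wg,sg,cg=edges('w3',[(321,126),(459,123),(456,303),(330,304)],.067,chan=[0,0,1],half=5,skip={3:(.06,.47)}); 
for ch in([1,0,0],[1,1,1]):
    w,s,c=edges('w7',[(323,125),(466,125),(461,312),(329,312)],.075,half=6,chan=ch); y=rep(w,s,1); print(s['tcp_rot'][:2,0])
    d=(w.mean(0)-wg.mean(0)); a=np.radians(16.35); print('offset in seat frame mm',1000*(d[0]*np.cos(a)+d[1]*np.sin(a)),1000*(-d[0]*np.sin(a)+d[1]*np.cos(a)))
E
```

```text
time_s: 28.1
position: [0.5966, 0.0268, 0.2272]
tcp_rot: [[-0.002, -0.282, 0.959], [0.0, 0.959, 0.282], [-1.0, 0.001, -0.002]]
force: [0.3, -0.1, 0.3]
opening: 0.687
t 28.1 p [0.5966 0.0268 0.2272] yaw 106.38 tilt [-0.0021  0.0003] F [ 0.3 -0.1  0.3] open 59.7 q [  -8.   29.   87.   -0.   65. -115.]
dp tool mm [ -22.8 -335.4 -171.9] rows>= 9.054181888193133
tool yaw -0.01726631222885544
edge 0 med resid px 0.08
edge 1 med resid px 0.08
edge 2 med resid px 0.06
edge 3 med resid px 0.12
px [[228.4, 88.8], [326.6, 86.9], [325.3, 216.5], [235.4, 218.0]]
world [[0.5288, -0.0335], [0.5064, 0.043], [0.612, 0.0741], [0.6344, -0.0026]] len [0.0797 0.1101 0.0799 0.11  ] centre [0.5704 0.0203 0.067 ]
edge 0 med resid px 0.0
edge 1 med resid px 0.1
edge 2 med resid px 0.0
edge 3 med resid px 0.13
px [[231.2, 87.3], [332.5, 87.3], [327.9, 220.8], [235.4, 220.8]]
world [[0.5284, -0.033], [0.506, 0.0434], [0.6116, 0.0743], [0.634, -0.0023]] len [0.0796 0.1101 0.0798 0.11  ] centre [0.57   0.0206 0.075 ]
long dir 16.248853571337314 in tool y,z mm [152.46   1.53 -27.21]
[-0.00157408  0.00020025]
offset in seat frame mm -0.30084215291900096 0.4240677936303051
edge 0 med resid px 0.03
edge 1 med resid px 0.17
edge 2 med resid px 0.06
edge 3 med resid px 0.17
px [[231.4, 88.0], [332.1, 87.9], [327.5, 220.3], [235.5, 220.3]]
world [[0.5288, -0.0327], [0.5065, 0.0432], [0.6113, 0.0738], [0.6336, -0.0023]] len [0.0791 0.1092 0.0793 0.1091] centre [0.5701 0.0205 0.075 ]
long dir 16.225396766467576 in tool y,z mm [152.46   1.43 -27.15]
[-0.00157408  0.00020025]
offset in seat frame mm -0.24247602270555307 0.3271582439830701
```

View pics/w7.png

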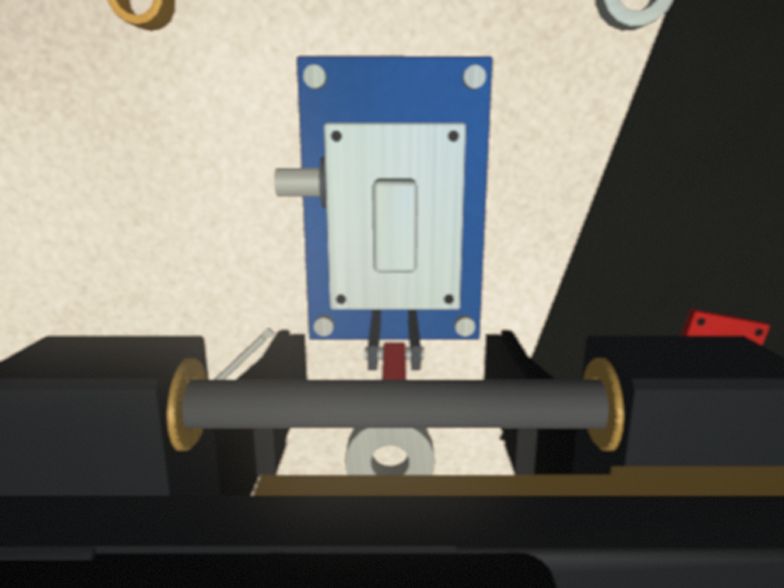

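```bash

python3 -m inch '{"dp":[[0,-12,-6],[0,-25,-13],[0,-33,-17],[0,-35,-18],[0,-35,-18],[0,-35,-18],[0,-35,-18],[0,-35,-18],[0,-35,-18],[0,-31,-15],[0,-18,-9],[0,-6,-4],[0,0,0],[0,0,0],[0,0,0],[0,0,0],[0,0,0]],"yaw":[0,0,0,0,0,0,0,0,0,0,0,0,5,5,4,0,0]}' 0
python3 go.py 0.527 -0.343 0.10; python3 w.py w8
```

```text
time_s: 29.57
position: [0.5265, -0.3424, 0.2281]
tcp_rot: [[-0.001, -0.044, 0.999], [0.001, 0.999, 0.044], [-1.0, 0.001, -0.0]]
force: [0.2, -0.2, -0.4]
opening: 0.007
t 29.57 p [ 0.5265 -0.3424  0.2281] yaw 92.53 tilt [-0.0005  0.0006] F [ 0.2 -0.2 -0.4] open 0.6 q [ -43.   31.   82.    0.   67. -136.]
dp tool mm [128.1  -0.7   0.5] rows>= 3.071690440094299
```

View pics/w8.png

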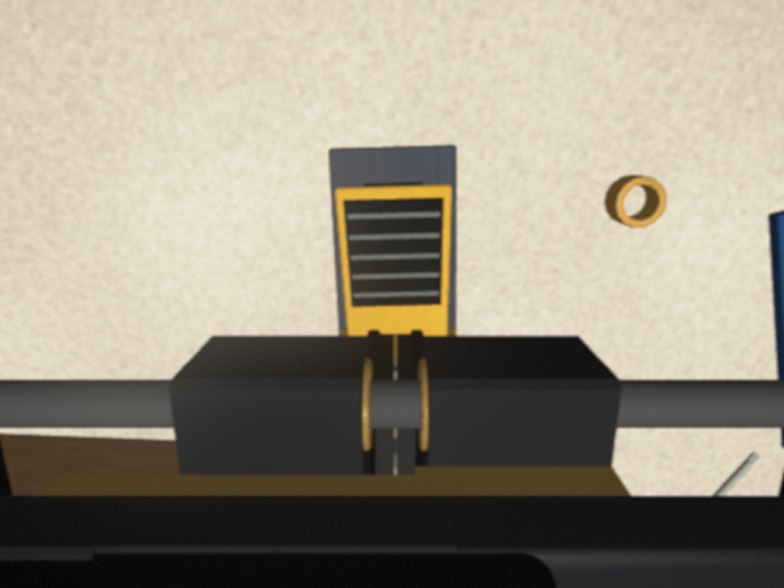

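```bash
python3 - <<'E'
from h import *
import pickle
c,s=pickle.load(open('w8.pkl','rb'))
q=(np.array([(344,200),(442,198),(441,304),(351,306)],float)+.5)/1.4-.5
for z,i in((.074,0),(.074,1),(.055,2),(.055,3),(.064,None)):
    u=q.mean(0) if i is None else q[i]; w=back(None,u,z,c['intrinsics'],c['pose'])[0]; print(w.round(4))
E
```

```text
[ 0.4888 -0.3723  0.074 ]
[ 0.4851 -0.315   0.074 ]
[ 0.5559 -0.3092  0.055 ]
[ 0.5599 -0.3682  0.055 ]
[ 0.5206 -0.3413  0.064 ]
```

```bash

python3 -m inch '{"dp":[[6,1.2,-3.5],[18,0,0],[28,0,0],[30,0,0],[28,0,0],[18,0,0],[10,0,0],[5,0,0],[2,0,0],[0,0,0],[0,0,0],[0,0,0]],"yaw":[0,0,0,0,0,0,0,0,0,0,0,0]}'
python3 go.py 0.523 -0.341 0.049
```

```text
time_s: 30.62
position: [0.524, -0.3427, 0.0846]
tcp_rot: [[0.002, -0.042, 0.999], [-0.002, 0.999, 0.042], [-1.0, -0.002, 0.002]]
force: [-0.2, -0.3, -0.5]
opening: 0.003
t 30.62 p [ 0.524  -0.3427  0.0846] yaw 92.4 tilt [ 0.002  -0.0019] F [-0.2 -0.3 -0.5] open 0.3 q [ -43.   41.   89.    0.   50. -136.]
dp tool mm [35.6  1.8 -1. ] rows>= 0.854314653162349
```

```bash

python3 -m inch '{"dp":[[3,1,-0.5],[3,0.5,-0.5],[3,0,0],[3,0,0],[3,0,0],[3,0,0],[3,0,0],[3,0,0],[3,0,0],[0,0,0],[0,0,0],[0,0,0]],"yaw":[0,0,0,0,0,0,0,0,0,0,0,0]}'
python3 go.py 0.523 -0.341 0.049
```

```text
time_s: 31.62
position: [0.5199, -0.3408, 0.0574]
tcp_rot: [[-0.005, -0.043, 0.999], [0.0, 0.999, 0.043], [-1.0, 0.001, -0.005]]
force: [-6.6, -0.8, 11.5]
opening: 0.003
t 31.62 p [ 0.5199 -0.3408  0.0574] yaw 92.47 tilt [-0.0046  0.0004] F [-6.6 -0.8 11.5] open 0.2 q [ -43.   43.   90.   -0.   47. -136.]
dp tool mm [ 8.4 -0.3  3.1] rows>= 0.2152139863353583
```

```bash

python3 -m inch '{"dp":[[2,0,1],[2,0,0],[2,0,0],[2,0,0],[1,0,0],[0,0,0],[0,0,0]],"yaw":[0,0,0,0,0,0,0]}'
python3 go.py 0.523 -0.341 0.049
python3 -m inch '{"dp":[[1,0,0],[0,0,0],[0,0,0]],"yaw":[0,0,0]}'
python3 go.py 0.523 -0.341 0.049; python3 w.py s5 scene
```

```text
time_s: 32.2
position: [0.5201, -0.3409, 0.0493]
tcp_rot: [[-0.006, -0.044, 0.999], [0.0, 0.999, 0.044], [-1.0, 0.0, -0.006]]
force: [-9.4, -0.4, 15.7]
opening: 0.006
t 32.2 p [ 0.5201 -0.3409  0.0493] yaw 92.5 tilt [-0.006   0.0002] F [-9.4 -0.4 15.7] open 0.5 q [ -43.   44.   90.   -0.   47. -136.]
dp tool mm [ 0.3 -0.2  2.9] rows>= 0.06885734652381263
time_s: 32.45
position: [0.5202, -0.3409, 0.0492]
tcp_rot: [[-0.006, -0.044, 0.999], [0.0, 0.999, 0.044], [-1.0, 0.0, -0.006]]
force: [-10.3, 0.8, 21.0]
opening: 0.006
t 32.45 p [ 0.5202 -0.3409  0.0492] yaw 92.5 tilt [-0.0059  0.0001] F [-10.3   0.8  21. ] open 0.5 q [ -43.   44.   90.   -0.   47. -136.]
dp tool mm [ 0.1 -0.2  2.8] rows>= 0.06824229744448616
```

View pics/s5.png

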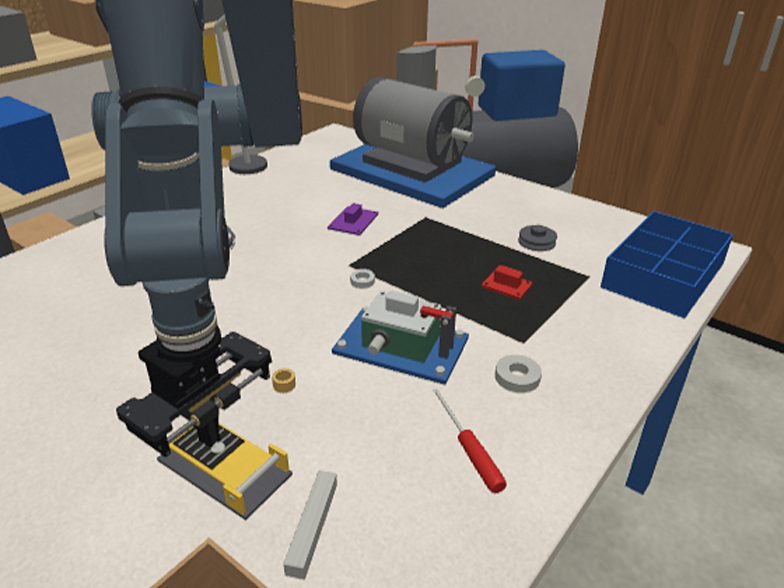

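```bash

python3 -m inch '{"dp":[[0.7,0,0],[0,0,0],[0,0,0]],"yaw":[0,0,0]}'
python3 -m inch '{"dp":[[-2,0,0],[-3,0,0],[-3,0,0],[-3,0,0],[-3,0,0],[-3,0,0],[-3,0,0],[-3,0,0],[-3,0,0],[-4,0,0],[-8,0,0],[-15,0,0],[-25,0,0],[-25,0,0],[-25,0,0],[-15,0,0],[-5,0,0],[0,0,0],[0,0,0],[0,0,0]],"yaw":[0,0,0,0,0,0,0,0,0,0,0,0,0,0,0,0,0,0,0,0]}'
python3 go.py 0.595 0.0265 0.23 106.39; python3 w.py s6 scene
```

```text
time_s: 32.75
position: [0.5202, -0.3409, 0.0491]
tcp_rot: [[-0.006, -0.044, 0.999], [-0.0, 0.999, 0.044], [-1.0, 0.0, -0.006]]
force: [-11.9, 0.8, 25.6]
opening: 0.001
time_s: 34.42
position: [0.5222, -0.3399, 0.1918]
tcp_rot: [[-0.002, -0.042, 0.999], [0.002, 0.999, 0.042], [-1.0, 0.002, -0.002]]
force: [-0.8, 0.2, -0.2]
opening: 0.005
t 34.42 p [ 0.5222 -0.3399  0.1918] yaw 92.38 tilt [-0.0025  0.0023] F [-0.8  0.2 -0.2] open 0.5 q [ -43.   33.   85.   -0.   63. -136.]
dp tool mm [-37.5 363.1  87.8] rows>= 9.003846764532542
tool yaw -14.006389553216593
```

View pics/s6.png

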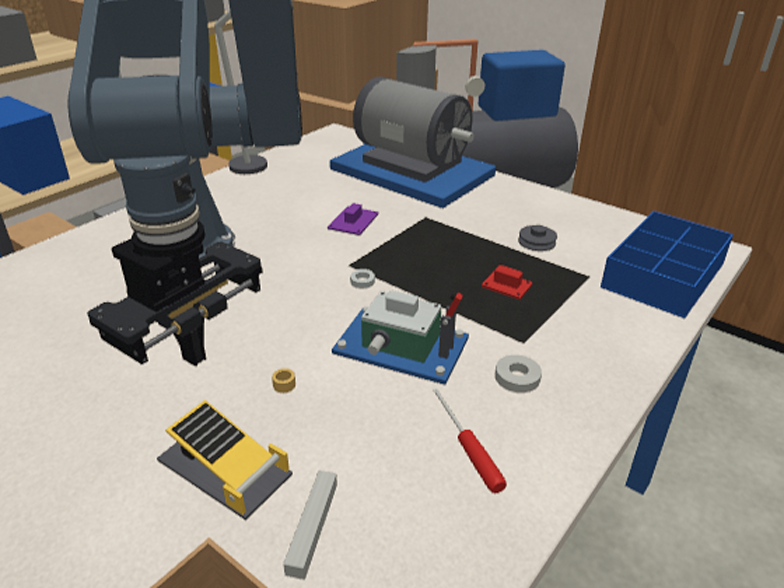

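```bash

python3 -m inch '{"dp":[[-8,10,2],[-10,25,6],[-10,36,9],[-8,38,9],[0,38,9],[0,38,9],[0,38,9],[0,38,9],[0,38,9],[0,34,9],[0,20,5],[0,8,2],[0,0,0],[0,0,0],[0,0,0],[0,0,0],[0,0,0],[0,0,0]],"yaw":[0,0,0,0,0,0,0,0,0,0,0,0,-5,-5,-4,0,0,0]}'
python3 go.py; python3 w.py w9; python3 - <<'E'
from quad import *
c,s=pickle.load(open('w9.pkl','rb'))
wg,sg,cg=edges('w3',[(321,126),(459,123),(456,303),(330,304)],.067,chan=[0,0,1],half=5,skip={3:(.06,.47)}); 
w7=pickle.load(open('w7.pkl','rb'))
wc=back(None,np.array([[231.2,87.3],[332.5,87.3],[327.9,220.8],[235.4,220.8]]),.075,w7[0]['intrinsics'],w7[0]['pose'])
ini=(proj(None,wc,c['intrinsics'],c['pose'])+.5)*1.4-.5
w,s,c=edges('w9',ini,.075,half=5,chan=[1,0,0]); y=rep(w,s,1)
d=(w.mean(0)-wg.mean(0)); a=np.radians(16.35); print('offset in seat frame mm',1000*(d[0]*np.cos(a)+d[1]*np.sin(a)),1000*(-d[0]*np.sin(a)+d[1]*np.cos(a)))
E
```

```text
time_s: 35.97
position: [0.5948, 0.0233, 0.2294]
tcp_rot: [[-0.001, -0.28, 0.96], [-0.0, 0.96, 0.28], [-1.0, 0.0, -0.001]]
force: [-0.7, 0.2, -0.6]
opening: 0.005
t 35.97 p [0.5948 0.0233 0.2294] yaw 106.26 tilt [-0.0006 -0.    ] F [-0.7  0.2 -0.6] open 0.4 q [  -9.   28.   87.   -0.   65. -115.]
edge 0 med resid px 0.08
edge 1 med resid px 0.08
edge 2 med resid px 0.06
edge 3 med resid px 0.12
px [[228.4, 88.8], [326.6, 86.9], [325.3, 216.5], [235.4, 218.0]]
world [[0.5288, -0.0335], [0.5064, 0.043], [0.612, 0.0741], [0.6344, -0.0026]] len [0.0797 0.1101 0.0799 0.11  ] centre [0.5704 0.0203 0.067 ]
edge 0 med resid px 0.02
edge 1 med resid px 0.1
edge 2 med resid px 0.14
edge 3 med resid px 0.14
px [[235.3, 91.1], [335.5, 91.0], [331.1, 222.1], [239.3, 223.1]]
world [[0.5287, -0.0329], [0.5064, 0.0434], [0.6112, 0.0742], [0.6343, -0.0022]] len [0.0795 0.1093 0.0799 0.11  ] centre [0.5701 0.0206 0.075 ]
long dir 16.267379874319424 in tool y,z mm [154.41   4.37 -24.41]
offset in seat frame mm -0.17371144022779833 0.42309635058246026
```

View pics/w9.png

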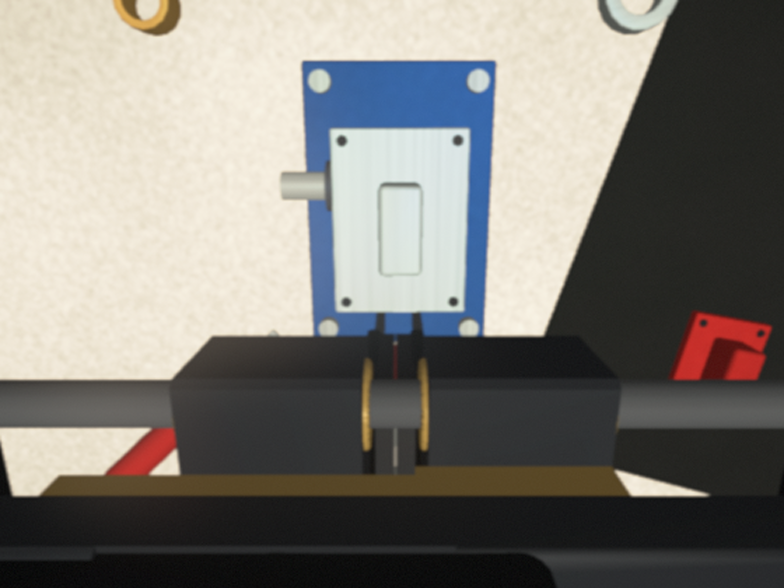

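Flush, nothing touched, treadle up. Handing in.

```bash
python3 -c "
from rig import bot
print(bot.hand_in())"
```

```text
the job is handed in; nothing more can be done
None
```

The aluminium cover is on the gearcase, rib up, and was bedded by the hold-down. The job is handed in; the arm's clock was at about 36 s of the 62 s allowed.

- **Placing the cover:** My first set-down was about 1.6 mm off along the gearcase's long side. I gripped the cover again, lifted it about 3 mm, moved it back, set it down lightly and let go. The wrist camera then put it within 0.4 mm of flush, with the angle within 0.1°.
- **Pressing the treadle:** I pressed until the fingertips stopped moving at pad height (38 mm). The force rose from 16 to 26 N with no further travel, so it was at its stop. The scene picture showed the red arm down on the cover. I then eased off, and a second picture showed both the treadle and the red arm back up.
- **Last check:** After the pressing, the cover measured −0.2 mm (x) and +0.4 mm (y) from the gearcase, at the same angle. In the pictures the small red cover and the other loose parts looked undisturbed; I did not measure their positions. The robot was clear of everything at hand-in.
- **Disagreements:** The overhead camera was about 4 mm off the wrist camera, and the scene camera about 3 mm. I used the wrist camera for the placing. In the last picture the gripper partly hid the cover's edge nearest the hold-down, so that edge is less certain; it matched the unobstructed view from before the pressing.

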